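# Clear the stationery into the desk tidy before supper

## Robot

A 6-joint arm with a two-finger parallel gripper is mounted at the origin on the work surface. World frame = base frame: x ahead of the robot, y to its left, z up, the work surface at z = 0. Lengths are in m, angles in degrees, forces in N, time in s.
With the tool pointing down it reaches from about 0.375 to 0.9 m from the base axis. Payload 3.1 kg.
Tool frame: the origin (TCP) lies at the very end of the fingers, on their centre line; the grasp point (between the pads) lies 19 mm behind it (bot.hold_point_z is the z of the grasp point in the tool frame, in m); z points along the fingers, y is the direction in which the jaws open and shut (so a half turn about z gives the same grasp; the last joint's range is limited). The gripper opens to 87 mm and grips with 3 to 60 N. Pads are 19 mm wide; open, the fingers measure 117 mm over their backs; the gripper's body (75 mm by 190 mm) begins 51 mm behind the grasp point.
Start: joints at [54.689, 30.224, 82.088, -0, 67.689, -10.227], TCP at [0.265, 0.566, 0.188] pointing down, gripper open.
Joint ranges: [-176.69, 176.69], [-43.24, 126.21], [12.49, 139.97], [-82, 262], [0, 151.66], [-163.58, 163.58]. Speed limits (degrees/s): [159.86, 159.86, 180, 180, 180, 180].

## Interface

Orientations are given as a 3x3 rotation matrix whose columns are the frame's x, y, z axes.
In Python, from rig import bot gives the robot as it stands.
- The arm moves only by the tool servo_tool, never from a script. Its argument "increments" is a list of rows, each a list of 3 entries, a list of its own where there are three numbers: the closure, from 0 (fully open) to 1 (shut), then the shift along the tool's x, y, z in mm, then the turn about the tool's z in degrees. In form: [[claw, [x, y, z], turn], ...]. A call has 1 to 5 rows; each row shifts and turns the commanded pose from where the row before left it, along the tool's axes as they then stand; what a row does not reach is not made up. A row lasts 1/8 s, in which the tool goes at most 62.5 mm and 10.7 degrees, less where a joint would pass 70% of its speed; a pose out of reach is approached as far as the arm can. A call with a gripper value outside its range is refused whole. The fingers move at their own pace and stop on an object; the grip force is fixed at half the most. Time passes only in rows, so rows that do not move let the fingers close. It gives the time, the measured TCP pose, the force and the opening at its end, in the units of the state.
- bot.read_state(): the state, without advancing time (a new reading comes with each control period).
- bot.capture(name): name is "scene" or "top" or "wrist"; returns (picture, depth): 480x640x3 uint8, blue, green, red; 480x640 float32, m along the optical axis (not along the pixel's ray), 0 where there is no reading.
- bot.camera_info(name): a dict with "K" (3x3 intrinsics, pixels), "R" (3x3) and "t" (3): a world point X has camera coordinates R X + t; the wrist camera has in their place "mount" (4x4, takes a point from camera to tool coordinates, whose origin is the TCP and whose axes are the flange's). Camera axes: x right, y down, z forward; pixel columns grow to the right and rows downward; lengths in m; the calibration is good to about 2 mm. The wrist camera is an equidistant fisheye: a pixel r from the principal point sees the ray r / f radians off the axis. A picture is of the moment at which its call begins: read the wrist's pose just before it. camera_info takes no time and is no camera call.
- bot.hand_in(): hands the job in, once; it reports no verdict.
Trained networks look in the newest picture that a camera, given by its name, has taken for a name from the list of things; names that differ only in an ending like _2 or _b are one class to them, and where a whole thing is asked for, a point or a joint stands for the part that bears it (a point fixed in the world has none). Each returns a list of dicts, best first, with "p" (0 to 1); they miss things now and then, are a little off and sometimes report something else, mostly with a low value. They report only what shows in the picture. A call takes as long as a camera call. They do not tell look-alikes from the thing itself.
- bot.find_in(camera, thing): "bbox" ([left, top, right, bottom] in pixels, round what is visible of it).
- bot.trace(camera, thing): "region" (480x640 bool, what is visible of it) and "bbox" ([left, top, right, bottom] in pixels, round what is visible of it).
The state is a dict: "time_s": time; "joint_positions": joint angles; "qvel": joint speeds; "tau": joint torques, N m; "position": TCP position; "tcp_rot": TCP orientation; "force": force on the tool from outside, world axes, zero at the start; "moment": the same for the moment, N m; "opening": opening from 0.0 (shut) to 1.0 (fully open).
Only numpy, scipy, OpenCV 4.12 (cv2) and the standard library are available. Lean on these libraries where they do the work, as an engineer would, in place of code of your own. Each camera call takes 0.05 s, during which the arm holds its last target.

## Task

The desk is wanted as the supper table: put the four loose office things away in the desk tidy, each fully down on the floor of its own module - the sticky-note block flat in the square tray, the stapler on its foot along the trough, the tape roll flat over the post, and the glue stick standing upright in the round cup. Leave the salt shaker and the napkin ring standing where they are; they belong to the table.

Things in the scene. Friction and masses are not known exactly. Their poses are not given: they have to be found in the camera images.
- stapler_center (a point): Mini stapler, black arm over a steel magazine and a dark foot, lying on its foot: 60 long x 28 wide (the arm 26) x 42 mm high. This point is its centre, 21 mm above its underside; x runs along its length, y across its width, z up. It can be gripped across its width by the arm, which fills about the upper 16 mm; it may go in either way round. 110 g or so.
- notes_center (a point): Block of plain pale sticky notes, 51 x 51 x 50 mm high. This point is its centre, 25 mm above its underside; x and y are square to its sides, z up. 110 g or so.
- glue_center (a point): Glue stick standing upright with its cap on: plain straight white cylinder with black foot and black flat-topped cap, 24 mm diameter, 82 mm tall. This point is its centre, 41 mm above its underside; z is its long axis. 35 g or so. Once stored it is much the tallest thing in the tidy.
- tape_center (a point): Roll of adhesive tape lying flat: a thick ring, outside diameter 56 mm, hole 28 mm, 24 mm high, with a cardboard core. This point is its centre (in the middle of the hole), 12 mm above its underside; z is the ring's axis. 50 g or so.
- pen_cup: Grey 84 x 84 mm module of the desk tidy; four stand in a row, in changing order, 104 mm apart on a wooden tray (rim 8 mm over the table). Fixed. Origin: centre of its underside, 4 mm over the table; y along the row, x across it. This one: a round open cup, 60 mm outside, 51 inside, rim 44 mm and inner floor 5 mm above the origin.
- note_tray: Grey 84 x 84 mm module of the desk tidy; four stand in a row, in changing order, 104 mm apart on a wooden tray (rim 8 mm over the table). Fixed. Origin: centre of its underside, 4 mm over the table; y along the row, x across it. This one: a square open tray, inside 78 x 78 mm, 3 mm walls up to 16 mm and floor 4 mm above the origin.
- stapler_dock: Grey 84 x 84 mm module of the desk tidy; four stand in a row, in changing order, 104 mm apart on a wooden tray (rim 8 mm over the table). Fixed. Origin: centre of its underside, 4 mm over the table; y along the row, x across it. This one: a trough along x, side walls 46 mm apart, up to 20 mm above the origin; end stops 78 mm apart, up to 10 mm; floor at 4 mm.
- tape_post: Grey 84 x 84 mm module of the desk tidy; four stand in a row, in changing order, 104 mm apart on a wooden tray (rim 8 mm over the table). Fixed. Origin: centre of its underside, 4 mm over the table; y along the row, x across it. This one: a flat plate (top 4 mm above the origin) with a steel post in its middle, 12 mm diameter, rounded top 38 mm above the origin.
- shaker_center (a point): Salt shaker, one of the table's own things and not stationery: waisted white ceramic body with a domed, pierced steel cap, 33 mm diameter, 72 mm tall, standing upright. To be left alone. This point is its centre, 36 mm above its underside.
- napkin_ring_center (a point): Napkin ring, one of the table's own things and not stationery: thin-walled wooden ring, bulging a little, outside diameter 50 mm, hole about 42 mm, 34 mm high, standing on its end like a short tube. To be left alone. This point is its centre, 17 mm above its underside.
There are look-alikes about, which are no part of the job. Leave any red look-alike of the pen_cup alone.

How it is judged (in metres and radians):
At the end, for the whole second after the job is handed in: All released, at rest, resting within 6 mm of their module floors and upright or flat: glue within 16 mm of the cup axis, notes 22 mm, stapler 15 mm and 0.5 rad of the trough, tape 12 mm of the post; salt shaker and napkin ring upright, within 30 mm of where they stood (horizontal distance between glue_center and pen_cup below 0.016 m and z of glue_center in the frame of pen_cup between 0.04 and 0.052 m and angle between each of glue_center, shaker_center, napkin_ring_center's own z axis and vertical below 0.15 rad and linear speed of each of glue, notes, stapler, tape below 0.02 m/s and horizontal distance between notes_center and note_tray below 0.022 m and z of notes_center in the frame of note_tray between 0.023 and 0.035 m and angle between each of notes_center, stapler_center, tape_center's own z axis and vertical below 0.12 rad and horizontal distance between stapler_center and stapler_dock below 0.015 m and z of stapler_center in the frame of stapler_dock between 0.019 and 0.031 m and angle between the x axis of stapler_center and the x axis of stapler_dock, either way round below 0.5 rad and horizontal distance between tape_center and tape_post below 0.012 m and z of tape_center in the frame of tape_post between 0.01 and 0.022 m and distance of each of shaker_center, napkin_ring_center from where it was at the start of the episode below 0.03 m); the robot touches nothing.
It fails at once if the salt shaker is shifted more than 30 mm, lifted or knocked over (distance of shaker_center from where it was at the start of the episode above 0.03 m or angle between shaker_center's own z axis and vertical above 0.6 rad).
It fails at once if the napkin ring is shifted more than 30 mm, lifted or knocked over (distance of napkin_ring_center from where it was at the start of the episode above 0.03 m or angle between napkin_ring_center's own z axis and vertical above 0.6 rad).
It also fails if it takes over 115 s, if anything falls off the work surface, if the arm or the gripper's body presses on something with over 40 N, if the wrist force passes 120 N, or if a joint passes its speed limit or range.

## Working session

There is one attempt and no reset: what is moved stays moved. The work goes in short steps, Python scripts to look and compute and a tool call to move; the robot and the scene stay as the last step left them, time stands still between calls to the robot, and variables do not carry over. Pictures are saved under pics/ and viewed, and the job is handed in when it is done.

Besides the shell and the picture viewer there is one more tool, called after "Call:" as name(argument=value, ...) on one line, values as JSON. servo_tool: Moves the arm, as the interface text tells. Its arguments: {"type":"object","properties":{"increments":{"type":"array","items":{"type":"array"}}},"required":["increments"]}

```bash
mkdir -p pics; ls; python3 - <<'E'
from rig import bot
import cv2
s=bot.read_state(); print(s)
for n in ["scene","top","wrist"]:
    im,d=bot.capture(n); cv2.imwrite(f"pics/{n}0.png",im)
    print(n,bot.camera_info(n))
E
```

```text
pics
{'time_s': 0.0, 'joint_positions': array([ 5.46899234e+01,  3.02767783e+01,  8.21585173e+01,  1.71853816e-03,
        6.76900543e+01, -1.02278673e+01]), 'qvel': array([ 0.03878363,  0.11208445, -0.06318904,  0.01790116, -0.03034089,
        0.01302169]), 'tau': array([ 6.26167894e-04, -4.40042889e+01, -1.76592278e+01,  6.34091184e-02,
        5.80260472e-02, -1.54708255e-04]), 'position': array([0.26443207, 0.56538904, 0.18688337]), 'tcp_rot': array([[-9.05695365e-01,  4.23927175e-01, -1.28717551e-03],
       [ 4.23928925e-01,  9.05693732e-01, -1.76925701e-03],
       [ 4.15750661e-04, -2.14807880e-03, -9.99997606e-01]]), 'force': array([ 0.03879947, -0.03887921, -0.23116312]), 'moment': array([ 0.04658951, -0.01268588, -0.02721655]), 'opening': 0.9974386024668472}
scene {'K': array([[546.09224172,   0.        , 317.86247114],
       [  0.        , 546.09224172, 242.38397606],
       [  0.        ,   0.        ,   1.        ]]), 'R': array([[-0.55449548,  0.83201734, -0.01679031],
       [ 0.59420299,  0.3817179 , -0.70796487],
       [-0.58262988, -0.40254017, -0.70604804]]), '
[... 238 characters left out ...]
654, -0.99993239,  0.00310453],
       [-0.98290069,  0.01044488, -0.18383998],
       [ 0.18379512, -0.00511166, -0.98295128]]), 't': array([-0.01468093,  0.60575297,  1.49222598])}
wrist {'K': array([[371.64829954,   0.        , 320.11273578],
       [  0.        , 371.64829954, 240.91710141],
       [  0.        ,   0.        ,   1.        ]]), 'mount': array([[ 1.00523303e-03, -9.70813373e-01, -2.39834078e-01,
         6.37122885e-02],
       [ 9.99999459e-01,  1.04006680e-03, -1.86723666e-05,
         1.14308617e-03],
       [ 2.67570845e-04, -2.39833930e-01,  9.70813893e-01,
        -1.96039783e-01],
       [ 0.00000000e+00,  0.00000000e+00,  0.00000000e+00,
         1.00000000e+00]])}
```

View pics/scene0.png

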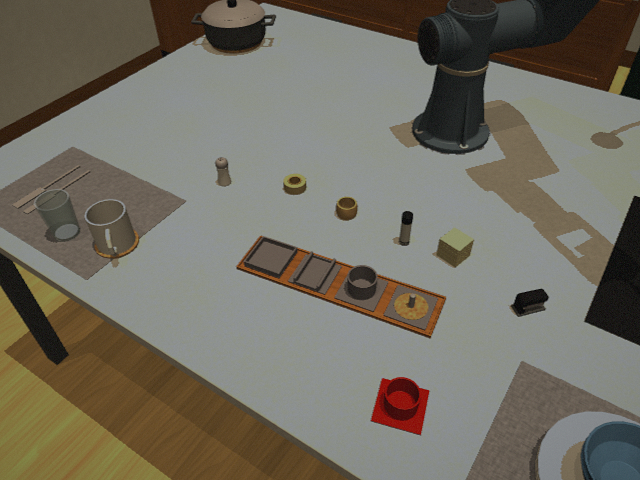

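View pics/top0.png

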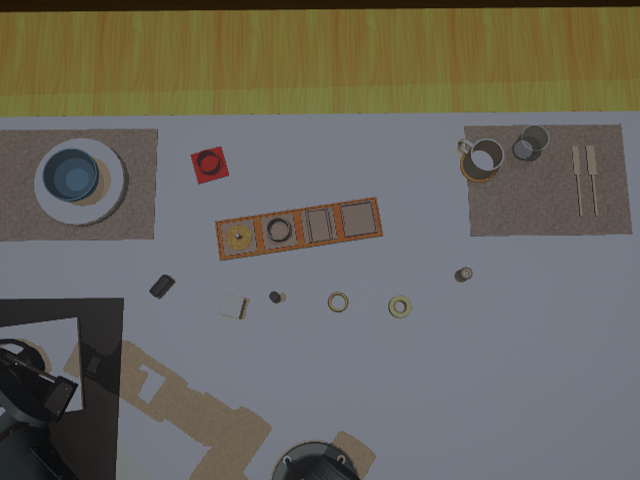

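View pics/wrist0.png

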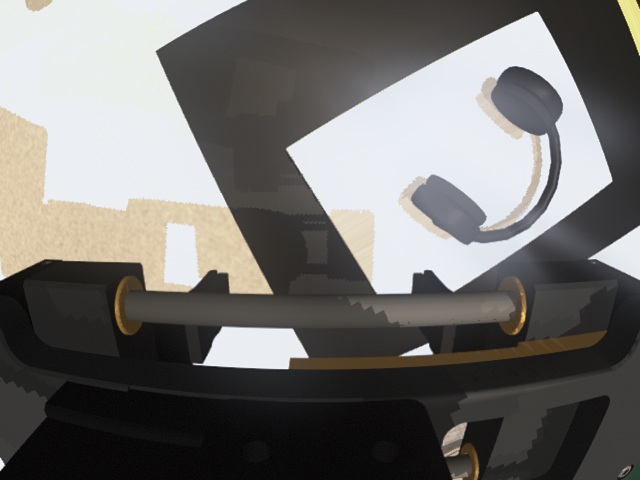

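```bash
cat > h.py <<'E'
from rig import bot
import numpy as np, cv2
def proj_plane(cam,uv,z):
    c=bot.camera_info(cam);K,R,t=c["K"],c["R"],c["t"]
    C=-R.T@t
    r=R.T@np.linalg.inv(K)@np.array([uv[0],uv[1],1.0])
    return C+r*((z-C[2])/r[2])
def cloud(cam,d,mask):
    c=bot.camera_info(cam);K,R,t=c["K"],c["R"],c["t"]
    v,u=np.nonzero(mask&(d>0)); z=d[v,u]
    P=np.stack([(u-K[0,2])/K[0,0]*z,(v-K[1,2])/K[1,1]*z,z],1)
    return (P-t)@R
E
python3 - <<'E'
from h import *
a=cv2.imread("pics/scene0.png")[130:350,200:580]; cv2.imwrite("pics/sz.png",cv2.resize(a,None,fx=2.1,fy=2.1,interpolation=cv2.INTER_CUBIC))
a=cv2.imread("pics/top0.png")[190:330,140:480]; cv2.imwrite("pics/tz.png",cv2.resize(a,None,fx=2.3,fy=2.3,interpolation=cv2.INTER_CUBIC))
things=["stapler_center","notes_center","glue_center","tape_center","pen_cup","note_tray","stapler_dock","tape_post","shaker_center","napkin_ring_center"]
np.set_printoptions(precision=4,suppress=True)
for cam in ["top","scene"]:
    im,d=bot.capture(cam)
    np.save(f"pics/{cam}_d0.npy",d)
    for th in things:
        for r in bot.trace(cam,th)[:3]:
            if r["p"]<.3: continue
            P=cloud(cam,d,r["region"])
            if len(P)==0: print(cam,th,r["p"],r["bbox"]);continue
            lo,hi=np.percentile(P,2,0),np.percentile(P,98,0)
            print(cam,th,round(r["p"],2),r["bbox"],r["region"].sum(),lo,hi,(lo+hi)/2)
            np.save(f"pics/{cam}_{th}_{r['bbox'][0]:.0f}.npy",r["region"])
print(bot.read_state()["time_s"])
E
```

```text
top stapler_center 0.88 [152.0, 273.2, 175.3, 297.7] 322 [0.4599 0.3552 0.    ] [0.51   0.4025 0.0468] [0.4849 0.3789 0.0234]
top notes_center 0.69 [221.2, 292.8, 246.5, 319.0] 471 [0.4051 0.1718 0.0158] [0.4567 0.2247 0.0579] [0.4309 0.1982 0.0369]
top glue_center 0.5 [267.1, 291.9, 280.0, 303.8] 102 [0.4408 0.083  0.0042] [0.4619 0.103  0.0888] [0.4514 0.093  0.0465]
top tape_center 0.6 [387.0, 298.0, 410.4, 317.8] 295 [ 0.4021 -0.241   0.0026] [ 0.4514 -0.1908  0.0312] [ 0.4268 -0.2159  0.0169]
top pen_cup 0.92 [262.1, 215.7, 297.3, 250.1] 1065 [0.583  0.0446 0.0012] [0.6662 0.1286 0.0513] [0.6246 0.0866 0.0262]
top pen_cup 0.76 [194.0, 148.9, 227.7, 183.1] 974 [ 0.7622  0.2292 -0.0021] [0.8489 0.314  0.0477] [0.8056 0.2716 0.0228]
top note_tray 0.89 [340.8, 202.2, 379.2, 238.3] 1029 [ 0.6141 -0.1595  0.0006] [ 0.6959 -0.0772  0.0237] [ 0.655  -0.1183  0.0122]
top stapler_dock 0.66 [297.6, 205.9, 336.0, 246.3] 1095 [ 0.5978 -0.0581  0.0008] [0.682  0.0264 0.0275] [ 0.6399 -0.0159  0.0141]
top tape_post 0.64 [220.1, 217.4, 257.8, 260.6] 1015 [0.5699 0.1497 0.0007] [0.6513 0.2304 0.
[... 1037 characters left out ...]
.0494] [0.6287 0.0852 0.0275]
scene note_tray 0.85 [243.9, 235.6, 294.2, 279.3] 1342 [ 0.6138 -0.1641  0.0057] [ 0.7011 -0.077   0.0222] [ 0.6575 -0.1206  0.014 ]
scene stapler_dock 0.8 [289.2, 253.3, 341.3, 295.4] 1316 [ 0.6003 -0.0594  0.0055] [0.6859 0.0226 0.0256] [ 0.6431 -0.0184  0.0155]
scene tape_post 0.96 [381.8, 285.9, 436.1, 330.6] 1597 [0.5685 0.1439 0.0041] [0.6555 0.2298 0.0378] [0.612  0.1868 0.021 ]
scene shaker_center 0.59 [217.6, 160.0, 232.9, 184.7] 332 [ 0.4987 -0.39    0.0017] [ 0.5225 -0.3647  0.0727] [ 0.5106 -0.3773  0.0372]
scene napkin_ring_center 0.67 [337.7, 198.0, 357.1, 220.3] 398 [ 0.4202 -0.0862  0.0035] [ 0.4677 -0.0405  0.0359] [ 0.4439 -0.0634  0.0197]
1.25
```

View pics/sz.png

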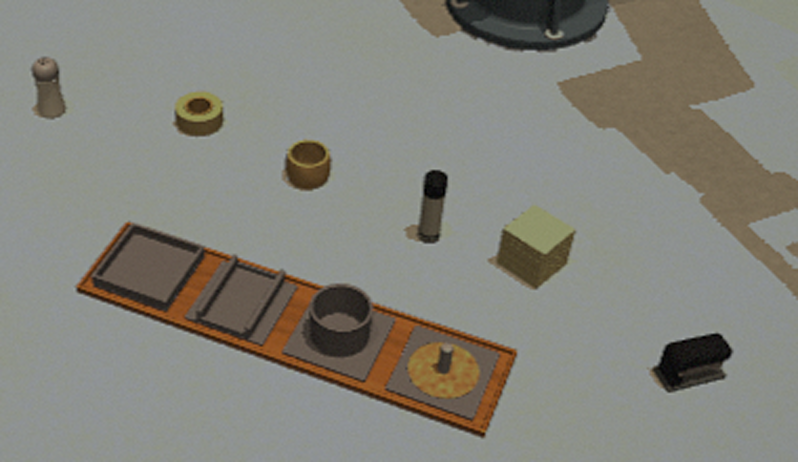

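View pics/tz.png

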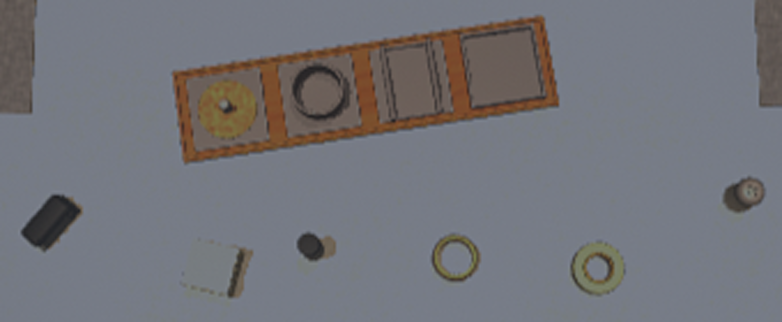

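```bash
python3 - <<'E'
from h import *
import glob
np.set_printoptions(precision=4,suppress=True)
for cam in ["top","scene"]:
    d=np.load(f"pics/{cam}_d0.npy")
    for th,z0,z1 in [("stapler_center",.034,.06),("notes_center",.044,.06),("tape_center",.018,.04),("glue_center",.075,.1),("tape_post",-.01,.02)]:
        for f in glob.glob(f"pics/{cam}_{th}_*.npy"):
            P=cloud(cam,d,np.load(f)); Q=P[(P[:,2]>z0)&(P[:,2]<z1)]
            if len(Q)<5: continue
            (c,s,a)=cv2.minAreaRect((Q[:,:2]*1000).astype(np.float32))
            print(cam,f[5:],len(Q),"rect",np.round(c,1),np.round(s,1),round(a,1),"med z",np.median(Q[:,2]))
    # notes in scene: box
    if cam=="scene":
        m=np.zeros((480,640),bool); m[225:268,435:476]=1
        P=cloud(cam,d,m);Q=P[(P[:,2]>.044)];c,s,a=cv2.minAreaRect((Q[:,:2]*1000).astype(np.float32)); print("notes scene",c,s,a,len(Q),np.median(Q[:,2]))
        m[:]=0; m[172:196,280:310]=1
        P=cloud(cam,d,m);Q=P[(P[:,2]>.018)];c,s,a=cv2.minAreaRect((Q[:,:2]*1000).astype(np.float32)); print("tape scene",c,s,a,len(Q),np.median(Q[:,2]))
m=np.array
T=m([[.655,-.1183],[.6399,-.0159],[.6246,.0866],[.6106,.19]]);S=m([[.6575,-.1206],[.6431,-.0184],[.6287,.0852],[.612,.1868]])
for X in (T,S,(T+S)/2):
    k=m([-1.5,-.5,.5,1.5]); v=(k[:,None]*X).sum(0)/(k**2).sum(); print("row ctr",X.mean(0),"step",v,np.linalg.norm(v),"yaw",np.degrees(np.arctan2(-v[0],v[1])))
    c=X.mean(0);u=v/np.linalg.norm(v);print(m([c+u*.104*q for q in k]))
E
```

```text
top top_stapler_center_152.npy 225 rect [484.7 380.2] [25.9 58.1] 47.6 med z 0.03986591613669682
top top_notes_center_221.npy 415 rect [432.1 199.5] [50.1 51.6] 76.0 med z 0.05030565287115148
top top_tape_center_387.npy 269 rect [ 426.9 -216.2] [52.6 50.5] 87.1 med z 0.024188863093293458
top top_glue_center_267.npy 74 rect [452.1  93.5] [20.7 22.1] 41.3 med z 0.08142997353629453
top top_tape_post_220.npy 987 rect [609.9 190.4] [84.1 83.9] 8.7 med z 0.008540550894617707
scene scene_stapler_center_511.npy 348 rect [487.1 377.5] [27.9 60.5] 51.9 med z 0.04053909933979903
scene scene_stapler_center_338.npy 46 rect [445.2 -62.6] [43.8 43.7] 19.8 med z 0.03502606945148892
scene scene_tape_center_288.npy 229 rect [644.2 -17.8] [80.3 60.3] 7.5 med z 0.023364371732201242
scene scene_glue_center_398.npy 88 rect [454.3  91.2] [24.6 21.5] 25.4 med z 0.08202970137194827
scene scene_tape_post_382.npy 1526 rect [608.6 185.9] [93.9 87.9] 8.9 med z 0.008535935204645358
notes scene (433.8804931640625, 197.38931274414062) (52.7755012512207, 57.32270050048828) 74.14265441894531 497 0.05092326417176736
tape scene (430.95928955078125, -219.68064880371094) (56.2394905090332, 53.70475387573242) 36.41168212890625 254 0.024205552273800418
row ctr [0.6325 0.0356] step [-0.0149  0.1027] 0.10380765915865747 yaw 8.2245505789087
[[ 0.6548 -0.1188]
 [ 0.64   -0.0159]
 [ 0.6251  0.0871]
 [ 0.6102  0.19  ]]
row ctr [0.6353 0.0332] step [-0.0151  0.1026] 0.10368396452682546 yaw 8.368458924296371
[[ 0.658  -0.1211]
 [ 0.6429 -0.0182]
 [ 0.6278  0.0847]
 [ 0.6126  0.1876]]
row ctr [0.6339 0.0344] step [-0.015   0.1027] 0.10374573003261388 yaw 8.296461856619963
[[ 0.6564 -0.1199]
 [ 0.6414 -0.017 ]
 [ 0.6264  0.0859]
 [ 0.6114  0.1888]]
```

```bash
cat > go.py <<'E'
from h import *
import sys
# go.py x y z jaw_deg  : total shift in the tool frame (at present orientation, mm) and turn
x,y,z,j=map(float,sys.argv[1:5]); s=bot.read_state(); R=s["tcp_rot"]
cur=np.degrees(np.arctan2(R[1,1],R[0,1])); dj=(j-cur+90)%180-90
print("t",round(s["time_s"],2),"pos",np.round(s["position"],4),"jaw",round(cur,1),"j6",np.round(s["joint_positions"][[0,5]],1),"F",np.round(s["force"],1),"open",round(s["opening"],3))
print("shift mm",np.round(R.T@(np.array([x,y,z])-s["position"])*1000,1),"turn",round(-dj,1))
E
python3 go.py .486 .379 .12 49
```

```text
t 1.25 pos [0.2649 0.566  0.1879] jaw 64.9 j6 [ 54.7 -10.2] F [ 0.2 -0.2  0.1] open 0.999
shift mm [-279.5  -75.7   67.9] turn 15.9
```

Call:
servo_tool(increments=[[0,[-50,-14,0],0],[0,[-58,-16,15],0],[0,[-58,-16,15],0],[0,[-58,-16,15],0],[0,[-55.5,-13.7,13],0]])

```text
time_s: 1.88
position: [0.4874, 0.3776, 0.1295]
tcp_rot: [[-0.906, 0.424, 0.0], [0.424, 0.906, 0.0], [-0.0, 0.0, -1.0]]
force: [-0.3, 0.5, -0.1]
opening: 1.0
```

Call:
servo_tool(increments=[[0,[0,0,5],8],[0,[0,0,5],7.9],[0,[0,0,0],0]])

```text
time_s: 2.25
position: [0.4859, 0.3786, 0.1194]
tcp_rot: [[-0.756, 0.655, -0.001], [0.655, 0.756, -0.0], [0.0, -0.001, -1.0]]
force: [1.1, 0.6, -1.0]
opening: 0.996
```

```bash
python3 go.py .486 .379 .022 49; python3 - <<'E'
from h import *
im,d=bot.capture("wrist"); cv2.imwrite("pics/w1.png",im)
E
```

```text
t 2.25 pos [0.4859 0.3786 0.1194] jaw 49.1 j6 [ 27.5 -21.5] F [ 1.1  0.6 -1. ] open 0.996
shift mm [ 0.2  0.5 97.4] turn 0.1
```

View pics/w1.png

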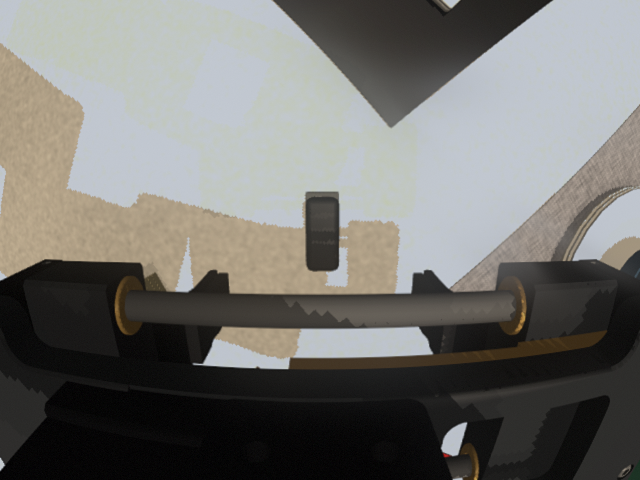

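Call:
servo_tool(increments=[[0,[1,0.5,40],0],[0,[0,0,30],0],[0,[0,0,20],0],[0,[0,0,8],0],[0,[0,0,0],0]])

```text
time_s: 2.92
position: [0.4855, 0.3803, 0.0219]
tcp_rot: [[-0.756, 0.655, -0.0], [0.655, 0.756, -0.0], [-0.0, -0.0, -1.0]]
force: [-0.3, 0.1, -0.2]
opening: 0.999
```

Call:
servo_tool(increments=[[1,[0,0,0],0],[1,[0,0,0],0],[1,[0,0,0],0],[1,[0,0,0],0],[1,[0,0,0],0]])

```text
time_s: 3.55
position: [0.4856, 0.38, 0.0219]
tcp_rot: [[-0.755, 0.656, 0.0], [0.656, 0.755, 0.0], [-0.0, 0.0, -1.0]]
force: [-0.7, 0.1, 0.3]
opening: 0.52
```

Call:
servo_tool(increments=[[1,[0,0,0],0],[1,[0,0,0],0]])

```text
time_s: 3.8
position: [0.4855, 0.38, 0.0218]
tcp_rot: [[-0.755, 0.656, -0.0], [0.656, 0.755, -0.0], [0.0, -0.0, -1.0]]
force: [0.6, 0.1, 0.8]
opening: 0.288
```

Call:
servo_tool(increments=[[1,[0,0,0],0],[1,[0,0,0],0],[1,[0,0,-15],0],[1,[0,0,-40],0],[1,[0,0,-45],0]])

```text
time_s: 4.42
position: [0.4852, 0.3798, 0.1232]
tcp_rot: [[-0.755, 0.656, -0.001], [0.656, 0.755, -0.0], [0.0, -0.001, -1.0]]
force: [0.9, 1.3, -0.2]
opening: 0.005
```

```bash
python3 go.py .6414 -.017 .10 98.3; python3 - <<'E'
from h import *
im,d=bot.capture("wrist"); cv2.imwrite("pics/w2.png",im)
E
```

```text
t 4.42 pos [0.4852 0.3798 0.1232] jaw 49.0 j6 [ 27.7 -21.3] F [ 0.9  1.3 -0.2] open 0.005
shift mm [-378.2 -197.1   23.3] turn -49.3
```

View pics/w2.png

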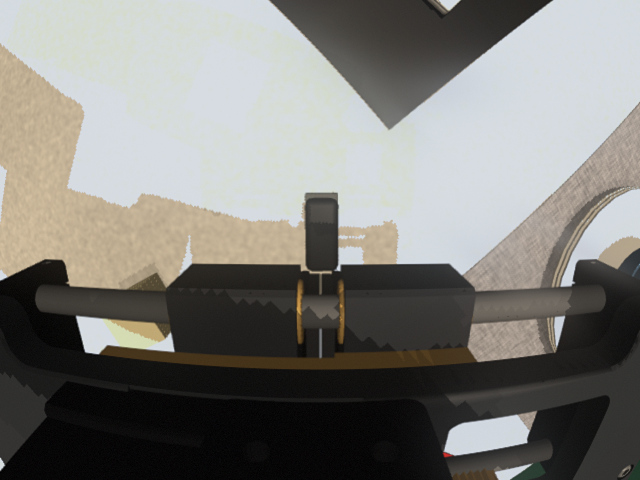

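```bash
python3 - <<'E'
from h import *
im,d=bot.capture("scene"); cv2.imwrite("pics/s2.png",cv2.resize(im[230:350,440:620],None,fx=4,fy=4))
r=bot.trace("scene","stapler_center")
for q in r[:2]:
    P=cloud("scene",d,q["region"]); print(q["p"],q["bbox"],(np.percentile(P,2,0)+np.percentile(P,98,0))/2)
    Q=P[P[:,2]>.034]; print(cv2.minAreaRect((Q[:,:2]*1000).astype(np.float32)))
E
```

```text
0.85 [510.1, 289.9, 549.3, 314.9] [0.48914456 0.37749733 0.02246398]
((487.5613098144531, 378.03643798828125), (27.857328414916992, 57.755104064941406), 50.537601470947266)
0.18 [290.5, 254.9, 338.3, 292.9] [ 0.64325912 -0.0173092   0.01555901]
((0.0, 0.0), (0.0, 0.0), 0.0)
```

View pics/s2.png

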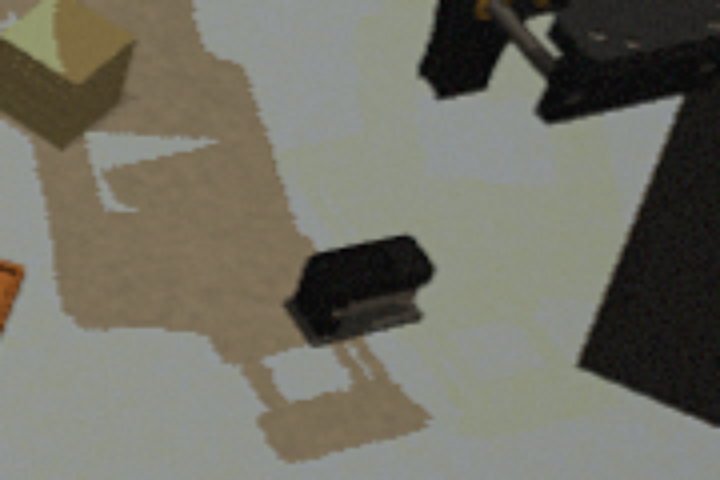

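Call:
servo_tool(increments=[[0,[0,0,0],0],[0,[0,0,0],0],[0,[0,0,0],0],[0,[0,0,0],0],[0,[0,0,0],0]])

```text
time_s: 5.2
position: [0.4854, 0.3799, 0.1215]
tcp_rot: [[-0.755, 0.656, -0.001], [0.656, 0.755, -0.0], [0.0, -0.001, -1.0]]
force: [-1.1, -0.8, -1.0]
opening: 0.49
```

Call:
servo_tool(increments=[[0,[0,0,0],0],[0,[0,0,0],0],[0,[0,0,0],0],[0,[0,0,0],0],[0,[0,0,0],0]])

```text
time_s: 5.82
position: [0.4856, 0.38, 0.1219]
tcp_rot: [[-0.755, 0.656, 0.0], [0.656, 0.755, 0.0], [-0.0, 0.0, -1.0]]
force: [0.5, -0.3, -0.1]
opening: 0.982
```

```bash
python3 go.py .4865 .379 .015 49
```

```text
t 5.83 pos [0.4856 0.38   0.1219] jaw 49.0 j6 [ 27.7 -21.3] F [ 0.5 -0.3 -0.1] open 0.982
shift mm [ -1.4  -0.2 106.9] turn 0.0
```

Call:
servo_tool(increments=[[0,[0,0,40],0],[0,[0,0,35],0],[0,[0,0,25],0],[0,[0,0,7],0],[0,[0,0,0],0]])

```text
time_s: 6.45
position: [0.4857, 0.3801, 0.0149]
tcp_rot: [[-0.755, 0.656, -0.0], [0.656, 0.755, -0.0], [0.0, -0.0, -1.0]]
force: [1.1, -0.0, -0.4]
opening: 1.003
```

Call:
servo_tool(increments=[[1,[0,0,0],0],[1,[0,0,0],0],[1,[0,0,0],0],[1,[0,0,0],0],[1,[0,0,0],0]])

```text
time_s: 7.08
position: [0.4856, 0.38, 0.0149]
tcp_rot: [[-0.755, 0.656, 0.0], [0.656, 0.755, 0.0], [-0.0, 0.0, -1.0]]
force: [0.0, -0.1, -0.5]
opening: 0.515
```

Call:
servo_tool(increments=[[1,[0,0,0],0],[1,[0,0,0],0],[1,[0,0,0],0],[1,[0,0,0],0]])

```text
time_s: 7.58
position: [0.4855, 0.38, 0.0148]
tcp_rot: [[-0.755, 0.656, -0.0], [0.656, 0.755, -0.0], [0.0, -0.0, -1.0]]
force: [-1.1, 0.2, -0.6]
opening: 0.067
```

```bash
python3 - <<'E'
from h import *
im,d=bot.capture("scene"); cv2.imwrite("pics/s3.png",cv2.resize(im[190:350,420:640],None,fx=3.6,fy=3.6))
im,d=bot.capture("wrist"); cv2.imwrite("pics/w3.png",im)
E
```

```text
(no output)
```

View pics/s3.png

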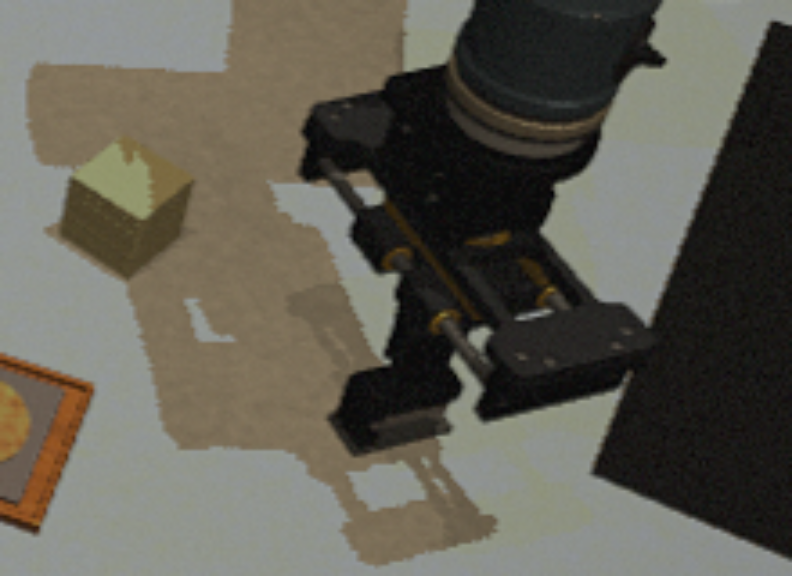

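View pics/w3.png

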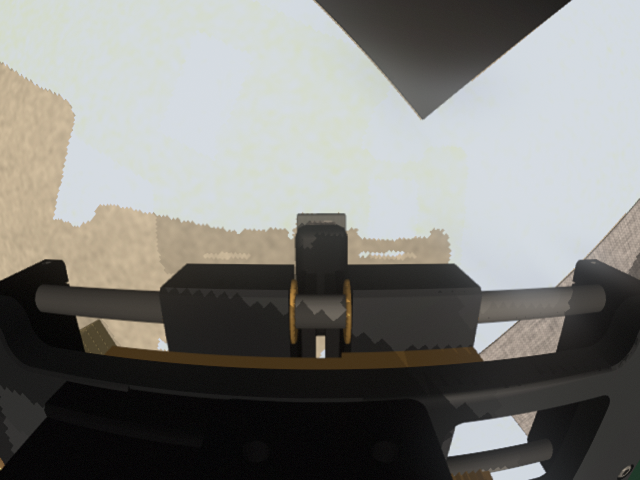

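```bash
python3 - <<'E'
from h import *
s=bot.read_state(); print(s["position"],s["joint_positions"])
c=bot.camera_info("scene")
im,d=bot.capture("scene")
M=np.eye(4)
for off in ([0,0,0],[0,0,-.02],[0,0,-.04],[0,0,-.07],[-.03,0,0],[-.05,0,0]):
    X=s["position"]+s["tcp_rot"]@np.array(off); p=c["R"]@X+c["t"]; uv=c["K"]@p/p[2]; print(off,uv[:2],p[2],"crop",(uv[:2]-[420,190])*3.6, d[int(round(uv[1])),int(round(uv[0]))])
im,d=bot.capture("wrist"); w=bot.camera_info("wrist")
m=np.linalg.inv(w["mount"]);
def fish(p):
    q=(m@np.append(p,1))[:3]; th=np.arctan2(np.hypot(*q[:2]),q[2]); ph=np.arctan2(q[1],q[0]); return np.round([320.1+371.6*th*np.cos(ph),240.9+371.6*th*np.sin(ph)],1),q[2]
for p in ([0,0,0],[0,0,-.019],[0,0,-.07],[0,.01,-.02]): 
    uv,z=fish(np.array(p)); print(p,uv,z,d[int(uv[1]),int(uv[0])])
print(np.round(d[200:365:10,320],3), np.round(d[200:365:10,312],3))
E
```

```text
[0.48553626 0.38002396 0.01479609] [ 2.76782656e+01  4.27225225e+01  9.04505541e+01  7.38806620e-04
  4.68308321e+01 -2.13353815e+01]
[0, 0, 0] [530.27327774 303.69821373] 1.0567002544568076 crop [396.98379985 409.31356942] 1.0337561
[0, 0, -0.02] [532.97435406 297.11272225] 1.0425783507902302 crop [406.70767461 385.6058001 ] 1.0346932
[0, 0, -0.04] [535.74960822 290.34637785] 1.0284564471236528 crop [416.6985896  361.24696026] 1.0124573
[0, 0, -0.07] [540.05839771 279.84112251] 1.0072735916237867 crop [432.21023177 323.42804103] 0.946326
[-0.03, 0, 0] [516.31369987 307.09394927] 1.0514274580853507 crop [346.72931954 421.53821737] 1.0530978
[-0.05, 0, 0] [506.92926949 309.37675782] 1.0479122605043794 crop [312.94537017 429.75632816] 1.0674372
[0, 0, 0] [317.4 268.3] 0.20568515341459406 0.17937995
[0, 0, -0.019] [317.1 279.9] 0.18724001765955717 0.16460918
[0, 0, -0.07] [316.1 325.6] 0.13772939010656338 0.08250107
[0, 0.01, -0.02] [337.  280.6] 0.18626910680213418 0.15810889
[0.212 0.214 0.21  0.178 0.178 0.177 0.179 0.181 0.18  0.182 0.082 0.08
 0.081 0.186 0.234 0.236 0.073] [0.211 0.214 0.211 0.177 0.177 0.178 0.178 0.18  0.163 0.151 0.083 0.081
 0.081 0.124 0.124 0.125 0.074]
```

```bash
python3 - <<'E'
from h import *
im,d=bot.capture("wrist"); w=bot.camera_info("wrist"); M=w["mount"]
cv2.imwrite("pics/w3z.png",cv2.resize(im[200:370,240:400],None,fx=4.5,fy=3.5,interpolation=cv2.INTER_NEAREST))
print(bot.read_state()["opening"])
def pt(u,v):
    a,b=(u-320.11)/371.65,(v-240.92)/371.65; th=np.hypot(a,b); r=np.array([a/th*np.tan(th),b/th*np.tan(th),1])*d[v,u]
    return (M@np.append(r,1))[:3]*1000
for v in range(205,362,8):
    print(v,[tuple(np.round(pt(u,v)).astype(int)) for u in (285,295,303,310,316,320,328,335,342)])
E
```

```text
0.000708048956935479
205 [(np.int64(33), np.int64(-19), np.int64(15)), (np.int64(33), np.int64(-13), np.int64(17)), (np.int64(33), np.int64(-8), np.int64(16)), (np.int64(33), np.int64(-4), np.int64(16)), (np.int64(33), np.int64(-1), np.int64(15)), (np.int64(33), np.int64(1), np.int64(15)), (np.int64(33), np.int64(6), np.int64(16)), (np.int64(33), np.int64(10), np.int64(16)), (np.int64(33), np.int64(14), np.int64(16))]
213 [(np.int64(28), np.int64(-19), np.int64(15)), (np.int64(28), np.int64(-13), np.int64(16)), (np.int64(29), np.int64(-8), np.int64(14)), (np.int64(29), np.int64(-4), np.int64(14)), (np.int64(29), np.int64(-1), np.int64(15)), (np.int64(29), np.int64(1), np.int64(14)), (np.int64(29), np.int64(6), np.int64(14)), (np.int64(29), np.int64(10), np.int64(14)), (np.int64(29), np.int64(14), np.int64(14))]
221 [(np.int64(24), np.int64(-19), np.int64(15)), (np.int64(24), np.int64(-13), np.int64(15)), (np.int64(25), np.int64(-8), np.int64(10)), (np.int64(25), np.int64(-4), np.int64(10)), (np.int64(25), np.int64(-1), np.int64(9)), (np.int64(25), np.int64(1), np.int64(9)), (np.int64
[... 6346 characters left out ...]
nt64(-4), np.int64(-101)), (np.int64(-2), np.int64(-2), np.int64(-84)), (np.int64(-3), np.int64(0), np.int64(-82)), (np.int64(-61), np.int64(1), np.int64(16)), (np.int64(-3), np.int64(4), np.int64(-82)), (np.int64(0), np.int64(6), np.int64(-88)), (np.int64(18), np.int64(7), np.int64(-118))]
357 [(np.int64(23), np.int64(-6), np.int64(-129)), (np.int64(23), np.int64(-4), np.int64(-130)), (np.int64(6), np.int64(-4), np.int64(-102)), (np.int64(-6), np.int64(-2), np.int64(-83)), (np.int64(-6), np.int64(0), np.int64(-83)), (np.int64(-67), np.int64(1), np.int64(16)), (np.int64(-6), np.int64(4), np.int64(-83)), (np.int64(22), np.int64(5), np.int64(-129)), (np.int64(23), np.int64(6), np.int64(-130))]
```

View pics/w3z.png

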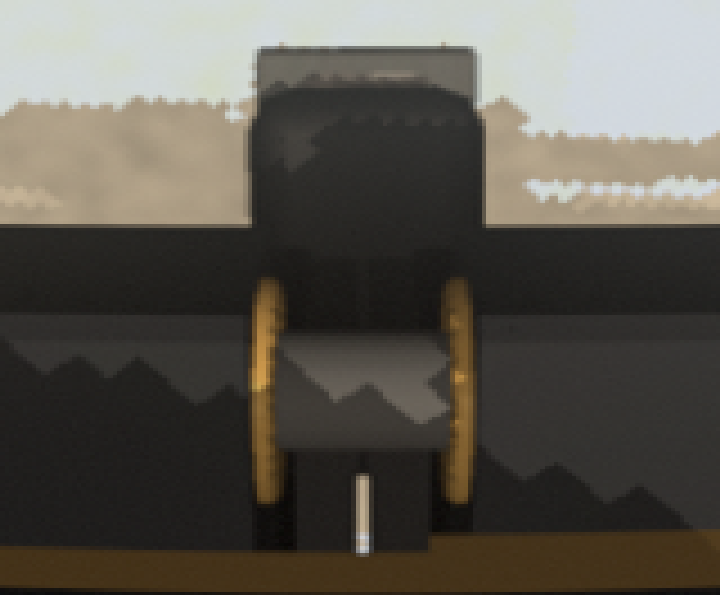

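```bash
python3 - <<'E'
from h import *
c=bot.camera_info("scene")
s=bot.read_state()
for off in ([0,0,0],[0,0,-.02],[0,0,-.036],[.01,0,-.036],[-.01,0,-.036],[-.01,0.015,-.036]):
    X=np.array([.4852,.3798,.1232])+s["tcp_rot"]@np.array(off); p=c["R"]@X+c["t"]; uv=c["K"]@p/p[2]; print(off,uv[:2],"crop s2",(uv[:2]-[440,230])*4)
E
```

```text
[0, 0, 0] [545.77936746 265.56163633] crop s2 [423.11746985 142.24654532]
[0, 0, -0.02] [548.92011463 257.89855116] crop s2 [435.68045852 111.59420462]
[0, 0, -0.036] [551.49958362 251.60492434] crop s2 [445.9983345   86.41969734]
[0.01, 0, -0.036] [556.57397247 250.45685828] crop s2 [466.29588987  81.82743312]
[-0.01, 0, -0.036] [546.40647994 252.75722457] crop s2 [425.62591975  91.02889829]
[-0.01, 0.015, -0.036] [551.19696227 258.75883024] crop s2 [444.78784908 115.03532095]
```

Call:
servo_tool(increments=[[0,[0,0,-30],0],[0,[0,0,-40],0],[0,[0,0,-30],0],[0,[0,0,0],0],[0,[0,0,0],0]])

```text
time_s: 8.45
position: [0.4848, 0.3796, 0.114]
tcp_rot: [[-0.755, 0.656, -0.001], [0.656, 0.755, -0.001], [0.001, -0.002, -1.0]]
force: [-1.1, -0.4, -0.3]
opening: 0.489
```

Call:
servo_tool(increments=[[0,[0,0,0],0],[0,[0,0,0],0],[0,[0,0,0],0],[0,[0,0,0],0],[0,[0,0,0],0]])

```text
time_s: 9.07
position: [0.4856, 0.38, 0.1148]
tcp_rot: [[-0.755, 0.656, -0.0], [0.656, 0.755, -0.0], [0.0, -0.0, -1.0]]
force: [-0.4, -1.5, -0.4]
opening: 0.984
```

```bash
python3 - <<'E'
from h import *
s=bot.read_state(); print(s["position"],s["opening"])
for cam in ("scene","top"):
    im,d=bot.capture(cam)
    if cam=="scene": cv2.imwrite("pics/s4.png",cv2.resize(im[190:350,420:640],None,fx=3.6,fy=3.6))
    P=cloud(cam,d,np.ones_like(d,bool))
    q=(P-s["position"])@s["tcp_rot"]*1000
    k=(abs(q[:,0])<14)&(abs(q[:,1])<70)&(q[:,2]>-110)&(q[:,2]<60)
    q=q[k]; h,e=np.histogram(q[:,2],bins=np.arange(-110,61,5)); print(cam); print(list(zip(e.astype(int),h)))
    r=q[(q[:,2]<-5)]; 
    for z in range(-75,-5,8):
        w=r[(r[:,2]>=z)&(r[:,2]<z+8)]
        if len(w): print(z,len(w),"x",w[:,0].min().round(),w[:,0].max().round(),"y",np.unique(np.round(w[:,1]/4)*4))
E
```

```text
[0.48555366 0.38002361 0.11478185] 0.9842479323672072
scene
[(np.int64(-110), np.int64(9)), (np.int64(-105), np.int64(12)), (np.int64(-100), np.int64(12)), (np.int64(-95), np.int64(12)), (np.int64(-90), np.int64(17)), (np.int64(-85), np.int64(33)), (np.int64(-80), np.int64(31)), (np.int64(-75), np.int64(41)), (np.int64(-70), np.int64(38)), (np.int64(-65), np.int64(42)), (np.int64(-60), np.int64(51)), (np.int64(-55), np.int64(54)), (np.int64(-50), np.int64(56)), (np.int64(-45), np.int64(51)), (np.int64(-40), np.int64(43)), (np.int64(-35), np.int64(6)), (np.int64(-30), np.int64(0)), (np.int64(-25), np.int64(0)), (np.int64(-20), np.int64(0)), (np.int64(-15), np.int64(0)), (np.int64(-10), np.int64(0)), (np.int64(-5), np.int64(0)), (np.int64(0), np.int64(0)), (np.int64(5), np.int64(0)), (np.int64(10), np.int64(0)), (np.int64(15), np.int64(0)), (np.int64(20), np.int64(0)), (np.int64(25), np.int64(0)), (np.int64(30), np.int64(0)), (np.int64(35), np.int64(0)), (np.int64(40), np.int64(0)), (np.int64(45), np.int64(0)), (np.int64(50), np.int64(0)), (np.int64(55), np.int64(0))]
-75 64 x -14.0 5.
[... 643 characters left out ...]
int64(-60), np.int64(0)), (np.int64(-55), np.int64(0)), (np.int64(-50), np.int64(0)), (np.int64(-45), np.int64(0)), (np.int64(-40), np.int64(0)), (np.int64(-35), np.int64(0)), (np.int64(-30), np.int64(0)), (np.int64(-25), np.int64(0)), (np.int64(-20), np.int64(0)), (np.int64(-15), np.int64(0)), (np.int64(-10), np.int64(0)), (np.int64(-5), np.int64(0)), (np.int64(0), np.int64(0)), (np.int64(5), np.int64(0)), (np.int64(10), np.int64(0)), (np.int64(15), np.int64(0)), (np.int64(20), np.int64(0)), (np.int64(25), np.int64(0)), (np.int64(30), np.int64(0)), (np.int64(35), np.int64(0)), (np.int64(40), np.int64(0)), (np.int64(45), np.int64(0)), (np.int64(50), np.int64(0)), (np.int64(55), np.int64(0))]
```

View pics/s4.png

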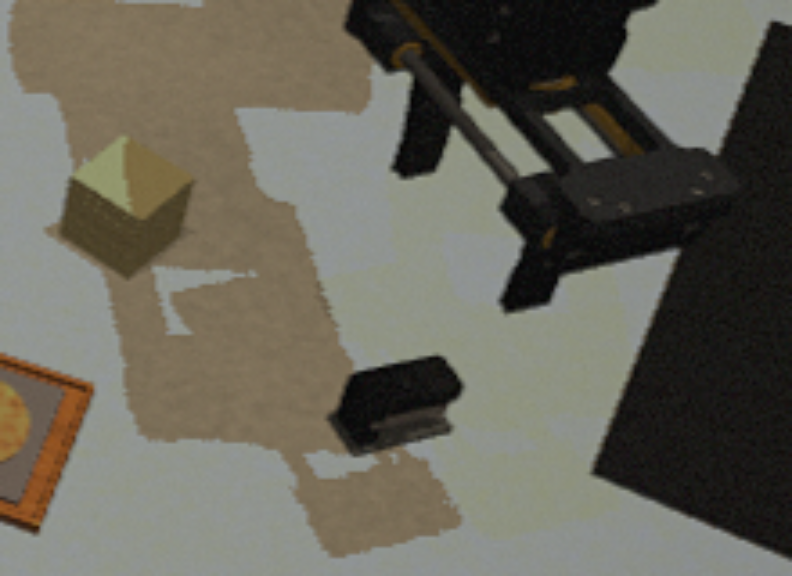

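Call:
servo_tool(increments=[[0,[0,0,45],0],[0,[0,0,40],0],[0,[0,0,30],0],[0,[0,0,12],0],[0,[0,0,4],0]])

```text
time_s: 9.8
position: [0.4857, 0.3801, -0.0164]
tcp_rot: [[-0.755, 0.656, -0.0], [0.656, 0.755, -0.0], [0.0, -0.0, -1.0]]
force: [0.7, -0.6, 1.1]
opening: 1.002
```

Call:
servo_tool(increments=[[1,[0,0,0],0],[1,[0,0,0],0],[1,[0,0,0],0],[1,[0,0,0],0],[1,[0,0,0],0]])

```text
time_s: 10.42
position: [0.4856, 0.3801, -0.0159]
tcp_rot: [[-0.755, 0.656, 0.0], [0.656, 0.755, 0.0], [-0.0, 0.0, -1.0]]
force: [-0.6, 0.2, 0.7]
opening: 0.513
```

Call:
servo_tool(increments=[[1,[0,0,0],0],[1,[0,0,0],0],[1,[0,0,0],0],[1,[0,0,0],0],[1,[0,0,0],0]])

```text
time_s: 11.05
position: [0.4856, 0.3801, -0.0162]
tcp_rot: [[-0.755, 0.656, 0.0], [0.656, 0.755, 0.0], [-0.0, 0.0, -1.0]]
force: [0.7, 0.2, -0.9]
opening: 0.297
```

Call:
servo_tool(increments=[[1,[0,0,-20],0],[1,[0,0,-40],0],[1,[0,0,-40],0],[1,[0,0,-10],0],[1,[0,0,0],0]])

```text
time_s: 11.68
position: [0.4856, 0.3801, 0.0947]
tcp_rot: [[-0.755, 0.656, 0.001], [0.656, 0.755, 0.001], [-0.0, 0.001, -1.0]]
force: [-0.2, -0.5, -1.5]
opening: 0.292
```

```bash
python3 go.py .6414 -.017 .085 98.3
```

```text
t 11.68 pos [0.4856 0.3801 0.0947] jaw 49.0 j6 [ 27.7 -21.3] F [-0.2 -0.5 -1.5] open 0.292
shift mm [-378.  -197.6    9.6] turn -49.3
```

Call:
servo_tool(increments=[[1,[-30,-15.6,0],0],[1,[-40,-21,0],0],[1,[-40,-21,0],0],[1,[-40,-21,0],0],[1,[-40,-21,0],0]])

```text
time_s: 12.3
position: [0.5624, 0.1786, 0.0917]
tcp_rot: [[-0.755, 0.656, -0.004], [0.656, 0.755, -0.001], [0.003, -0.003, -1.0]]
force: [-0.0, 0.6, -1.9]
opening: 0.295
```

Call:
servo_tool(increments=[[1,[-40,-21,0],0],[1,[-40,-21,0],0],[1,[-40,-21,0],0],[1,[-40,-21,0],0],[1,[-28,-14,0],0]])

```text
time_s: 12.92
position: [0.6403, -0.019, 0.0914]
tcp_rot: [[-0.754, 0.657, -0.004], [0.657, 0.754, 0.001], [0.003, -0.002, -1.0]]
force: [0.9, 1.0, -1.6]
opening: 0.294
```

Call:
servo_tool(increments=[[1,[0,0,0],-10],[1,[0,0,0],-10],[1,[0,0,0],-10],[1,[0,0,0],-10],[1,[0,0,0],-9.3]])

```text
time_s: 13.55
position: [0.6394, -0.0168, 0.0913]
tcp_rot: [[-0.989, -0.15, -0.005], [-0.15, 0.989, 0.001], [0.005, 0.002, -1.0]]
force: [-0.0, 0.1, -0.9]
opening: 0.292
```

```bash
python3 go.py .6414 -.017 -.007 98.3; python3 - <<'E'
from h import *
im,d=bot.capture("scene"); cv2.imwrite("pics/s5.png",cv2.resize(im[150:350,220:460],None,fx=3.3,fy=3))
E
```

```text
t 13.55 pos [ 0.6394 -0.0168  0.0913] jaw 98.6 j6 [ -11.5 -110.1] F [-0.   0.1 -0.9] open 0.292
shift mm [-2.4 -0.7 98.3] turn 0.3
```

View pics/s5.png

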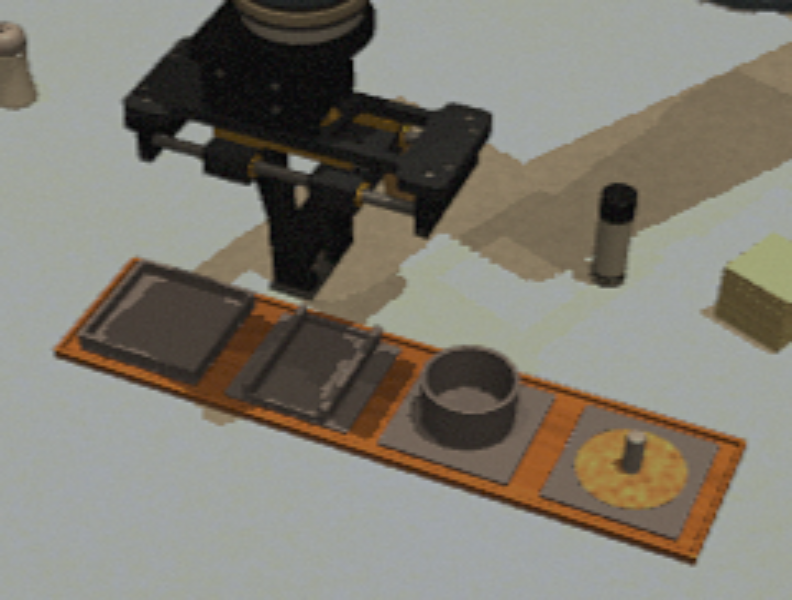

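Call:
servo_tool(increments=[[1,[-2.4,-0.7,35],0],[1,[0,0,30],0],[1,[0,0,20],0],[1,[0,0,7],0],[1,[0,0,2],0]])

```text
time_s: 14.22
position: [0.6438, -0.0174, -0.0004]
tcp_rot: [[-0.99, -0.144, -0.0], [-0.144, 0.99, 0.0], [0.0, 0.0, -1.0]]
force: [0.0, -0.3, -1.1]
opening: 0.295
```

Call:
servo_tool(increments=[[1,[0,0,2],0],[1,[0,0,0],0]])

```text
time_s: 14.48
position: [0.6444, -0.0175, -0.0013]
tcp_rot: [[-0.989, -0.145, 0.002], [-0.145, 0.989, -0.0], [-0.001, -0.001, -1.0]]
force: [-0.2, -0.2, -1.4]
opening: 0.295
```

```bash
python3 go.py .6414 -.017 -.008 98.3
```

```text
t 14.47 pos [ 0.6444 -0.0175 -0.0013] jaw 98.3 j6 [ -11.5 -109.8] F [-0.2 -0.2 -1.4] open 0.295
shift mm [2.9 0.9 6.7] turn 0.0
```

Call:
servo_tool(increments=[[1,[2.5,0.7,3],0],[1,[0,0,2],0],[1,[0,0,1],0],[1,[0,0,0],0]])

```text
time_s: 14.98
position: [0.6413, -0.0171, -0.0081]
tcp_rot: [[-0.989, -0.145, 0.0], [-0.145, 0.989, -0.0], [-0.0, -0.0, -1.0]]
force: [0.2, 0.2, -0.5]
opening: 0.295
```

```bash
python3 go.py .6414 -.017 -.008 98.3;python3 - <<'E'
from h import *
im,d=bot.capture("wrist"); cv2.imwrite("pics/w5.png",im)
E
```

```text
t 14.97 pos [ 0.6413 -0.0171 -0.0081] jaw 98.3 j6 [ -11.5 -109.8] F [ 0.2  0.2 -0.5] open 0.295
shift mm [-0.1  0.  -0.1] turn 0.0
```

View pics/w5.png

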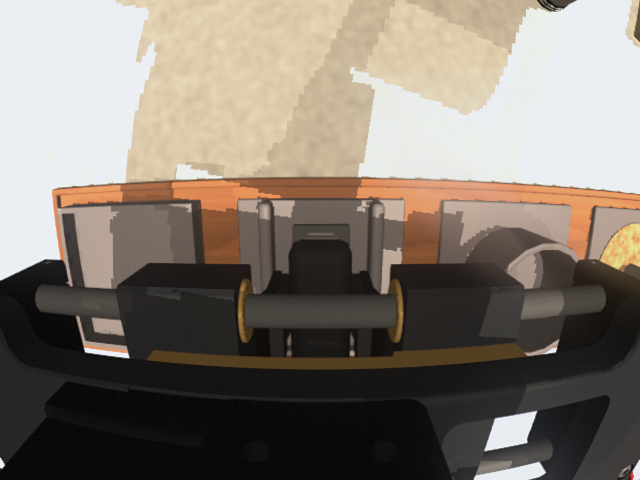

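Call:
servo_tool(increments=[[0,[0,0,0],0],[0,[0,0,0],0],[0,[0,0,0],0],[0,[0,0,0],0],[0,[0,0,-15],0]])

```text
time_s: 15.65
position: [0.64, -0.0169, 0.0062]
tcp_rot: [[-0.989, -0.145, -0.003], [-0.145, 0.989, 0.001], [0.003, 0.001, -1.0]]
force: [-0.1, -0.2, -0.2]
opening: 0.776
```

Call:
servo_tool(increments=[[0,[0,0,-40],0],[0,[0,0,-40],0],[0,[0,0,-10],0],[0,[0,0,0],0]])

```text
time_s: 16.15
position: [0.6415, -0.0171, 0.0978]
tcp_rot: [[-0.989, -0.145, 0.002], [-0.145, 0.989, -0.0], [-0.002, -0.001, -1.0]]
force: [0.0, 0.6, -0.5]
opening: 0.996
```

```bash
python3 - <<'E'
from h import *
im,d=bot.capture("wrist"); cv2.imwrite("pics/w6.png",im)
E
python3 go.py .433 .1985 .09 75.2
```

```text
t 16.2 pos [ 0.6406 -0.0169  0.0965] jaw 98.3 j6 [ -11.5 -109.8] F [-0.2 -0.4 -0.1] open 0.998
shift mm [174.2 243.2   6.7] turn 23.1
```

View pics/w6.png

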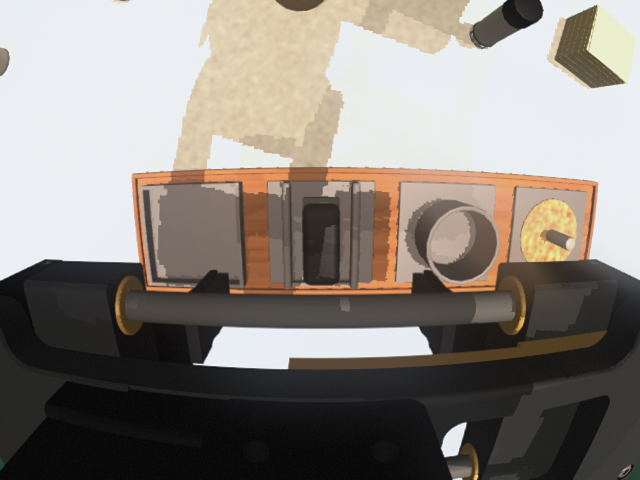

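Call:
servo_tool(increments=[[0,[24,34,0],0],[0,[35,48,0],0],[0,[35,48,2],0],[0,[35,48,2],0],[0,[32,45,2],0]])

```text
time_s: 16.82
position: [0.4465, 0.1812, 0.0893]
tcp_rot: [[-0.99, -0.144, -0.004], [-0.144, 0.99, -0.0], [0.004, 0.0, -1.0]]
force: [0.0, -0.6, -0.4]
opening: 0.996
```

Call:
servo_tool(increments=[[0,[13,20,0],0],[0,[0,0,0],8],[0,[0,0,0],8],[0,[0,0,0],7.1],[0,[0,0,0],0]])

```text
time_s: 17.45
position: [0.4326, 0.198, 0.0896]
tcp_rot: [[-0.967, 0.254, -0.003], [0.254, 0.967, -0.001], [0.003, -0.002, -1.0]]
force: [-0.1, 0.4, 0.1]
opening: 0.999
```

```bash
python3 go.py .433 .1985 -.011 75.2;python3 - <<'E'
from h import *
im,d=bot.capture("wrist"); cv2.imwrite("pics/w7.png",im)
E
```

```text
t 17.45 pos [0.4326 0.198  0.0896] jaw 75.3 j6 [ 11.1 -64.2] F [-0.1  0.4  0.1] open 0.999
shift mm [ -0.5   0.8 100.6] turn 0.1
```

View pics/w7.png

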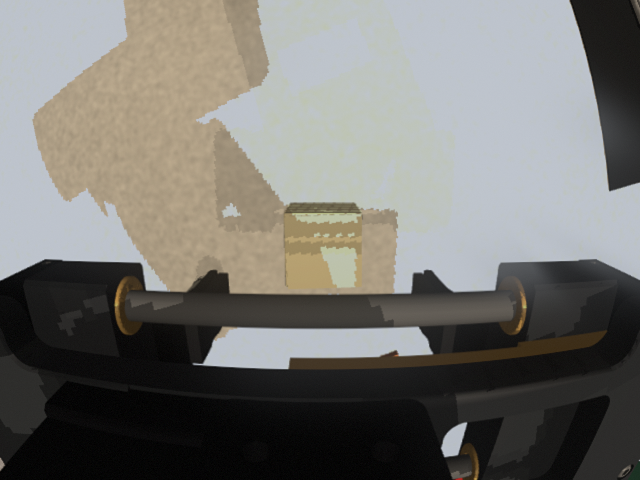

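Call:
servo_tool(increments=[[0,[0,1,30],0],[0,[0,0,35],0],[0,[0,0,24],0],[0,[0,0,9],0],[0,[0,0,2],0]])

```text
time_s: 18.12
position: [0.4338, 0.1991, -0.0096]
tcp_rot: [[-0.967, 0.255, -0.001], [0.255, 0.967, -0.0], [0.001, -0.001, -1.0]]
force: [-0.5, 0.5, -0.2]
opening: 1.002
```

Call:
servo_tool(increments=[[1,[0,0,0],0],[1,[0,0,0],0],[1,[0,0,0],0],[1,[0,0,0],0],[1,[0,0,0],0]])

```text
time_s: 18.75
position: [0.4343, 0.1992, -0.0089]
tcp_rot: [[-0.967, 0.255, 0.0], [0.255, 0.967, 0.0], [-0.0, 0.0, -1.0]]
force: [-0.1, 0.4, 3.3]
opening: 0.585
```

Call:
servo_tool(increments=[[1,[0,0,0],0],[1,[0,0,0],0],[1,[0,0,0],0]])

```text
time_s: 19.12
position: [0.4343, 0.1992, -0.0089]
tcp_rot: [[-0.967, 0.255, 0.0], [0.255, 0.967, 0.0], [-0.0, 0.0, -1.0]]
force: [-1.7, 0.5, 5.6]
opening: 0.582
```

Call:
servo_tool(increments=[[1,[0,0,-20],0],[1,[0,0,-35],0],[1,[0,0,-30],0],[1,[0,0,-10],0],[1,[0,0,0],0]])

```text
time_s: 19.75
position: [0.4341, 0.1992, 0.0858]
tcp_rot: [[-0.967, 0.255, 0.0], [0.255, 0.967, 0.0], [-0.0, 0.0, -1.0]]
force: [0.1, 0.0, -0.9]
opening: 0.583
```

```bash
python3 go.py .6564 -.1199 .085 98.3
```

```text
t 19.75 pos [0.4341 0.1992 0.0858] jaw 75.2 j6 [ 11.2 -64. ] F [ 0.1  0.  -0.9] open 0.583
shift mm [-296.3 -251.8    0.9] turn -23.1
```

Call:
servo_tool(increments=[[1,[-25,-21,0],0],[1,[-35,-30,0],0],[1,[-35,-30,0],0],[1,[-35,-30,0],0],[1,[-35,-30,0],0]])

```text
time_s: 20.38
position: [0.5572, 0.0196, 0.0838]
tcp_rot: [[-0.967, 0.256, -0.004], [0.256, 0.967, 0.001], [0.004, -0.0, -1.0]]
force: [0.7, 0.3, -0.9]
opening: 0.585
```

Call:
servo_tool(increments=[[1,[-35,-30,0],0],[1,[-35,-30,0],0],[1,[-35,-30,0],0],[1,[-26.3,-20.8,0],0],[1,[0,0,0],-8]])

```text
time_s: 21.0
position: [0.6571, -0.1227, 0.0831]
tcp_rot: [[-0.993, 0.117, -0.001], [0.117, 0.993, -0.0], [0.001, -0.0, -1.0]]
force: [-1.2, 0.6, -1.5]
opening: 0.587
```

Call:
servo_tool(increments=[[1,[0,0,0],-8],[1,[0,0,0],-7.1],[1,[0,0,0],0],[1,[0,0,0],0]])

```text
time_s: 21.5
position: [0.6556, -0.1196, 0.0844]
tcp_rot: [[-0.99, -0.143, -0.002], [-0.143, 0.99, 0.001], [0.002, 0.001, -1.0]]
force: [0.4, 0.2, -0.5]
opening: 0.579
```

```bash
python3 go.py .6564 -.1199 0 98.3
```

```text
t 21.5 pos [ 0.6556 -0.1196  0.0844] jaw 98.2 j6 [ -19.9 -118.1] F [ 0.4  0.2 -0.5] open 0.579
shift mm [-0.9 -0.5 84.4] turn -0.1
```

Call:
servo_tool(increments=[[1,[-0.5,-0.5,30],0],[1,[0,0,30],0],[1,[0,0,15],0],[1,[0,0,6],0],[1,[0,0,2],0]])

```text
time_s: 22.12
position: [0.6575, -0.1205, 0.0031]
tcp_rot: [[-0.99, -0.144, 0.001], [-0.144, 0.99, -0.0], [-0.001, -0.0, -1.0]]
force: [-0.4, 0.1, -2.0]
opening: 0.585
```

Call:
servo_tool(increments=[[1,[0,0,1],0],[1,[0,0,0],0],[1,[0,0,0],0]])

```text
time_s: 22.5
position: [0.6573, -0.1204, 0.0025]
tcp_rot: [[-0.989, -0.145, 0.001], [-0.145, 0.989, -0.0], [-0.001, -0.001, -1.0]]
force: [0.9, -0.4, -0.5]
opening: 0.58
```

Lower about 3 mm more, then release.

Call:
servo_tool(increments=[[1,[0,0,1.5],0],[1,[0,0,1],0],[1,[0,0,0],0]])

```text
time_s: 22.88
position: [0.6569, -0.1203, -0.0008]
tcp_rot: [[-0.989, -0.145, -0.0], [-0.145, 0.989, 0.0], [0.0, 0.0, -1.0]]
force: [-0.7, 0.2, -1.5]
opening: 0.585
```

Call:
servo_tool(increments=[[0,[0,0,0],0],[0,[0,0,0],0],[0,[0,0,0],0],[0,[0,0,0],0],[0,[0,0,-10],0]])

```text
time_s: 23.5
position: [0.6561, -0.12, 0.0089]
tcp_rot: [[-0.989, -0.145, -0.002], [-0.145, 0.989, 0.001], [0.002, 0.001, -1.0]]
force: [0.3, -0.2, -0.1]
opening: 0.984
```

Call:
servo_tool(increments=[[0,[0,0,-40],0],[0,[0,0,-40],0],[0,[0,0,-10],0],[0,[0,0,0],0]])

```text
time_s: 24.0
position: [0.6572, -0.1204, 0.1001]
tcp_rot: [[-0.989, -0.145, 0.001], [-0.145, 0.989, -0.0], [-0.001, -0.001, -1.0]]
force: [-0.0, 0.2, 0.1]
opening: 1.001
```

```bash
python3 - <<'E'
from h import *
im,d=bot.capture("wrist"); cv2.imwrite("pics/w8.png",im)
E
python3 go.py .429 -.2175 .085 98.3
```

```text
t 24.05 pos [ 0.6562 -0.1201  0.0988] jaw 98.3 j6 [ -19.9 -118.3] F [-1.  -0.2  0.4] open 1.0
shift mm [238.9 -63.6  14. ] turn 0.0
```

View pics/w8.png

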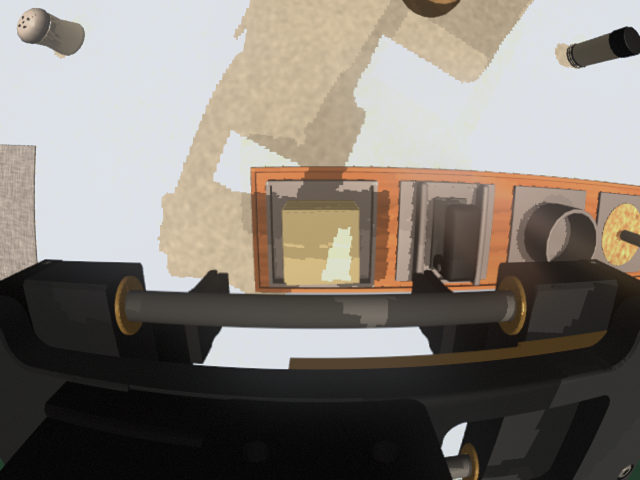

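Call:
servo_tool(increments=[[0,[35,-9,0],0],[0,[50,-13,3],0],[0,[50,-13,4],0],[0,[50,-13,4],0],[0,[40,-11,3],0]])

```text
time_s: 24.68
position: [0.4396, -0.2105, 0.0836]
tcp_rot: [[-0.99, -0.144, -0.004], [-0.144, 0.99, 0.003], [0.003, 0.003, -1.0]]
force: [0.5, -1.0, 0.3]
opening: 0.999
```

Call:
servo_tool(increments=[[0,[13.9,-4.6,0],0],[0,[0,0,0],0],[0,[0,0,0],0]])

```text
time_s: 25.05
position: [0.4311, -0.2179, 0.0852]
tcp_rot: [[-0.989, -0.145, 0.001], [-0.145, 0.989, -0.0], [-0.001, -0.001, -1.0]]
force: [0.6, 0.1, 0.3]
opening: 1.004
```

```bash
python3 go.py .429 -.2175 -.029 98.3;python3 - <<'E'
from h import *
im,d=bot.capture("wrist"); cv2.imwrite("pics/w9.png",im)
E
```

```text
t 25.05 pos [ 0.4311 -0.2179  0.0852] jaw 98.4 j6 [ -40.1 -138.5] F [0.6 0.1 0.3] open 1.004
shift mm [  2.1   0.8 114.2] turn 0.1
```

View pics/w9.png

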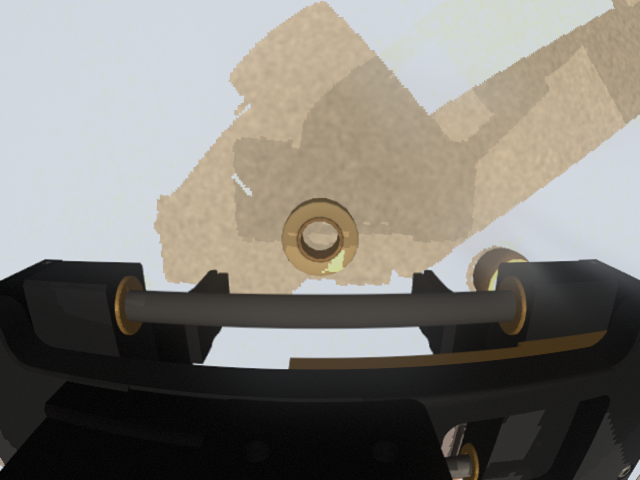

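Call:
servo_tool(increments=[[0,[2,0.6,35],0],[0,[0,0,40],0],[0,[0,0,26],0],[0,[0,0,10],0],[0,[0,0,2],0]])

```text
time_s: 25.72
position: [0.4283, -0.2173, -0.028]
tcp_rot: [[-0.989, -0.146, -0.0], [-0.146, 0.989, 0.0], [0.0, 0.0, -1.0]]
force: [-0.5, -0.4, -0.1]
opening: 1.004
```

Call:
servo_tool(increments=[[1,[0,0,0],0],[1,[0,0,0],0],[1,[0,0,0],0],[1,[0,0,0],0],[1,[0,0,0],0]])

```text
time_s: 26.35
position: [0.428, -0.2178, -0.0271]
tcp_rot: [[-0.99, -0.144, 0.001], [-0.144, 0.99, -0.001], [-0.001, -0.001, -1.0]]
force: [-1.5, -0.5, 4.5]
opening: 0.64
```

Call:
servo_tool(increments=[[1,[0,0,0],0],[1,[0,0,0],0]])

```text
time_s: 26.6
position: [0.428, -0.2178, -0.0272]
tcp_rot: [[-0.99, -0.144, 0.001], [-0.144, 0.99, -0.001], [-0.001, -0.001, -1.0]]
force: [-1.4, -0.8, 6.0]
opening: 0.643
```

Call:
servo_tool(increments=[[1,[0,0,-20],0],[1,[0,0,-40],0],[1,[0,0,-40],0],[1,[0,0,-12],0],[1,[0,0,0],0]])

```text
time_s: 27.22
position: [0.4278, -0.2176, 0.0845]
tcp_rot: [[-0.989, -0.145, 0.001], [-0.145, 0.989, -0.001], [-0.001, -0.001, -1.0]]
force: [1.2, 0.4, -1.0]
opening: 0.644
```

```bash
python3 go.py .6114 .1888 .085 98.3; python3 - <<'E'
from h import *
im,d=bot.capture("wrist"); cv2.imwrite("pics/w10.png",im)
E
```

```text
t 27.23 pos [ 0.4278 -0.2176  0.0845] jaw 98.3 j6 [ -40.3 -138.6] F [ 1.2  0.4 -1. ] open 0.644
shift mm [-240.5  375.5   -0.6] turn 0.0
```

View pics/w10.png

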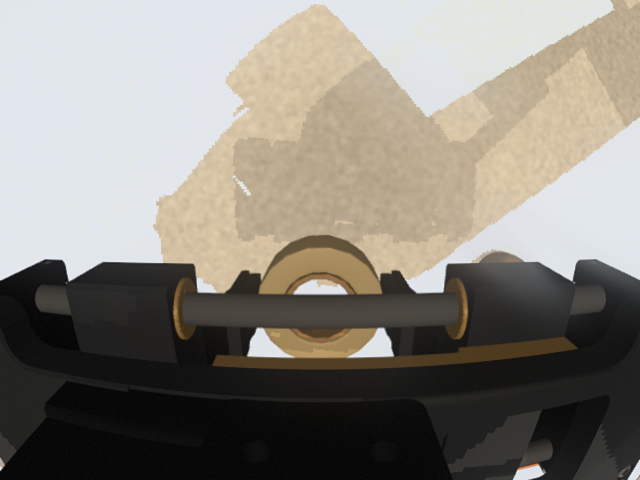

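Call:
servo_tool(increments=[[1,[-16,25,0],0],[1,[-23,36,0],0],[1,[-23,36,0],0],[1,[-23,36,0],0],[1,[-23,36,0],0]])

```text
time_s: 27.9
position: [0.5092, -0.0331, 0.0822]
tcp_rot: [[-0.99, -0.144, -0.004], [-0.144, 0.99, 0.001], [0.004, 0.002, -1.0]]
force: [0.1, -0.3, 0.2]
opening: 0.637
```

Call:
servo_tool(increments=[[1,[-23,36,0],0],[1,[-23,36,0],0],[1,[-23,36,0],0],[1,[-23,36,0],0],[1,[-23,36,0],0]])

```text
time_s: 28.52
position: [0.5968, 0.1612, 0.0816]
tcp_rot: [[-0.989, -0.145, -0.005], [-0.145, 0.989, -0.001], [0.005, 0.0, -1.0]]
force: [-0.5, -0.1, -0.4]
opening: 0.642
```

Call:
servo_tool(increments=[[1,[-17.5,26.5,0],0],[1,[0,0,0],0],[1,[0,0,0],0]])

```text
time_s: 28.9
position: [0.6096, 0.1882, 0.0823]
tcp_rot: [[-0.989, -0.145, -0.004], [-0.145, 0.989, -0.001], [0.004, -0.0, -1.0]]
force: [-0.4, 0.2, -0.2]
opening: 0.638
```

```bash
python3 go.py .6114 .1888 .025 98.3; python3 - <<'E'
from h import *
s=bot.read_state()
im,d=bot.capture("wrist"); cv2.imwrite("pics/w11.png",im)
im,d=bot.capture("scene"); cv2.imwrite("pics/s11.png",cv2.resize(im[200:340,330:460],None,fx=4,fy=4))
E
```

```text
t 28.9 pos [0.6096 0.1882 0.0823] jaw 98.3 j6 [  7.1 -91.2] F [-0.4  0.2 -0.2] open 0.638
shift mm [-2.1  0.4 57.3] turn 0.0
```

View pics/w11.png

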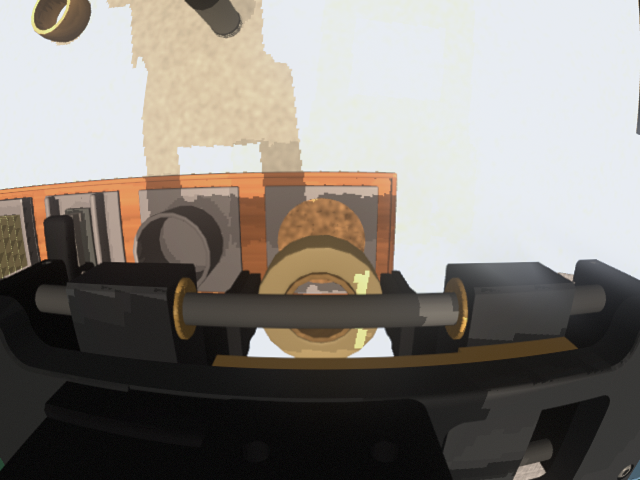

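View pics/s11.png

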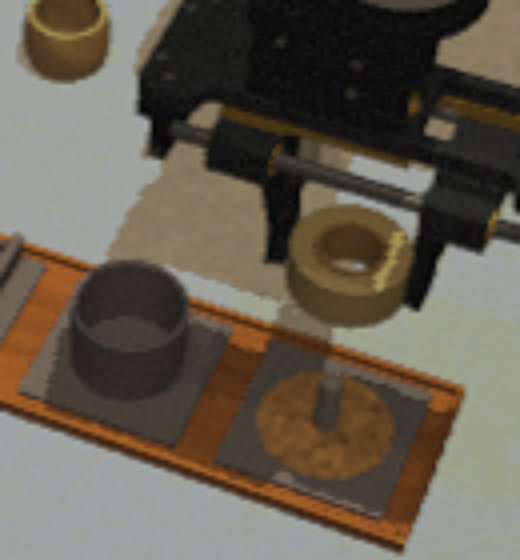

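```bash
python3 - <<'E'
from h import *
print(proj_plane("scene",(411.9,296.5),.041), proj_plane("top",(238.3,236),.041))
E
```

```text
[0.61420234 0.18768149 0.041     ] [0.60815838 0.18629678 0.041     ]
```

Call:
servo_tool(increments=[[1,[-2,0.4,15],0],[1,[0,0,15],0],[1,[0,0,9],0],[1,[0,0,3],0],[1,[0,0,0],0]])

```text
time_s: 29.62
position: [0.6132, 0.1895, 0.0421]
tcp_rot: [[-0.989, -0.145, -0.0], [-0.145, 0.989, -0.0], [0.0, -0.0, -1.0]]
force: [-0.3, -0.1, -0.7]
opening: 0.638
```

```bash
python3 go.py .6114 .1888 .025 98.3; python3 - <<'E'
from h import *
im,d=bot.capture("scene"); cv2.imwrite("pics/s12.png",cv2.resize(im[200:340,330:460],None,fx=4,fy=4))
E
```

```text
t 29.62 pos [0.6132 0.1895 0.0421] jaw 98.3 j6 [  7.2 -91.1] F [-0.3 -0.1 -0.7] open 0.638
shift mm [ 1.9 -0.4 17.1] turn 0.0
```

View pics/s12.png

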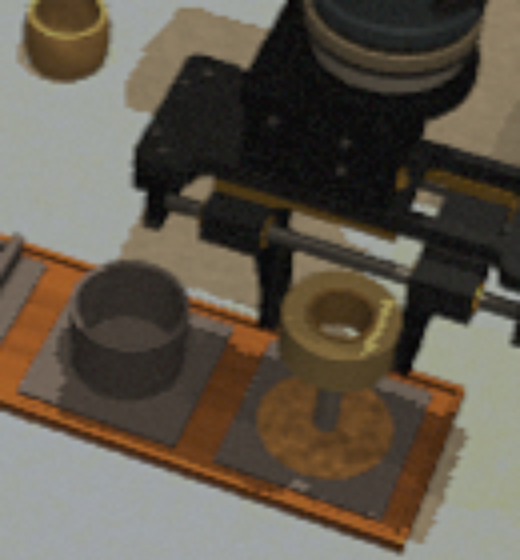

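Call:
servo_tool(increments=[[1,[1.5,-1,10],0],[1,[0,0,15],0],[1,[0,0,15],0],[1,[0,0,12],0],[1,[0,0,5],0]])

```text
time_s: 30.3
position: [0.6111, 0.1882, -0.0162]
tcp_rot: [[-0.989, -0.145, -0.002], [-0.145, 0.989, -0.0], [0.002, 0.0, -1.0]]
force: [-0.5, 0.4, -1.3]
opening: 0.639
```

Call:
servo_tool(increments=[[1,[0,0,2],0],[1,[0,0,0],0],[1,[0,0,0],0]])

```text
time_s: 30.68
position: [0.6124, 0.1884, -0.0161]
tcp_rot: [[-0.989, -0.145, 0.001], [-0.145, 0.989, 0.0], [-0.001, -0.0, -1.0]]
force: [1.2, 0.3, -0.1]
opening: 0.637
```

```bash
python3 go.py .6114 .1885 -.019 98.3
```

```text
t 30.68 pos [ 0.6124  0.1884 -0.0161] jaw 98.3 j6 [  7.1 -91.2] F [ 1.2  0.3 -0.1] open 0.637
shift mm [0.9 0.2 2.9] turn 0.0
```

Call:
servo_tool(increments=[[1,[0,0,1.5],0],[1,[0,0,1],0],[1,[0,0,0],0]])

```text
time_s: 31.05
position: [0.612, 0.1883, -0.0191]
tcp_rot: [[-0.989, -0.145, 0.0], [-0.145, 0.989, 0.0], [-0.0, -0.0, -1.0]]
force: [1.2, 0.1, 0.6]
opening: 0.641
```

Call:
servo_tool(increments=[[0,[0,0,0],0],[0,[0,0,0],0],[0,[0,0,0],0],[0,[0,0,0],0],[0,[0,0,-10],0]])

```text
time_s: 31.68
position: [0.6111, 0.1882, -0.0096]
tcp_rot: [[-0.989, -0.145, -0.002], [-0.145, 0.989, -0.0], [0.002, 0.0, -1.0]]
force: [0.0, -0.1, -0.5]
opening: 0.991
```

Call:
servo_tool(increments=[[0,[0,0,-40],0],[0,[0,0,-40],0],[0,[0,0,-30],0],[0,[0,0,0],0]])

```text
time_s: 32.17
position: [0.6144, 0.1887, 0.1045]
tcp_rot: [[-0.989, -0.145, 0.007], [-0.145, 0.989, 0.001], [-0.007, -0.0, -1.0]]
force: [-0.3, 0.5, -0.1]
opening: 1.001
```

```bash
python3 - <<'E'
from h import *
im,d=bot.capture("wrist"); cv2.imwrite("pics/w13.png",im)
E
python3 go.py .4532 .0923 .10 98.3
```

```text
t 32.23 pos [0.6128 0.1885 0.1024] jaw 98.3 j6 [  7.1 -91.2] F [-0.3  0.4  0.8] open 1.005
shift mm [171.8 -72.    1.9] turn 0.0
```

View pics/w13.png

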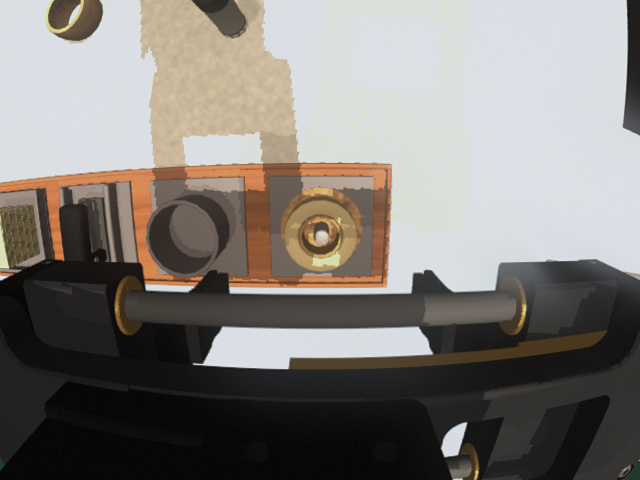

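Call:
servo_tool(increments=[[0,[34,-14,0],0],[0,[45,-19,0],0],[0,[45,-19,0],0],[0,[35,-15,0],0],[0,[12.8,-5,0],0]])

```text
time_s: 32.85
position: [0.449, 0.0917, 0.0998]
tcp_rot: [[-0.99, -0.143, -0.005], [-0.143, 0.99, 0.0], [0.005, 0.001, -1.0]]
force: [0.2, -0.4, 1.0]
opening: 1.001
```

Call:
servo_tool(increments=[[0,[0,0,0],0],[0,[0,0,0],0],[0,[0,0,0],0]])

```text
time_s: 33.22
position: [0.4539, 0.0926, 0.1008]
tcp_rot: [[-0.989, -0.145, 0.001], [-0.145, 0.989, 0.0], [-0.001, -0.0, -1.0]]
force: [-0.4, 0.1, -0.3]
opening: 1.002
```

```bash
python3 - <<'E'
from h import *
im,d=bot.capture("wrist"); cv2.imwrite("pics/w14.png",im)
E
python3 go.py .4532 .0923 .013 98.3
```

```text
t 33.27 pos [0.4535 0.0926 0.1008] jaw 98.4 j6 [  -2.3 -100.7] F [-0.7  0.1 -0.7] open 1.0
shift mm [ 0.5 -0.2 87.8] turn 0.1
```

View pics/w14.png

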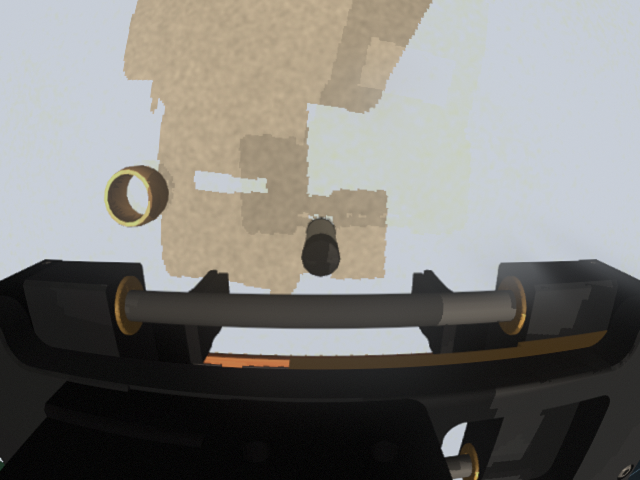

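Call:
servo_tool(increments=[[0,[0,0,30],0],[0,[0,0,30],0],[0,[0,0,20],0],[0,[0,0,8],0],[0,[0,0,0],0]])

```text
time_s: 33.9
position: [0.4525, 0.0924, 0.0126]
tcp_rot: [[-0.989, -0.145, -0.001], [-0.145, 0.989, 0.0], [0.001, 0.0, -1.0]]
force: [0.1, 0.3, 0.1]
opening: 0.998
```

Call:
servo_tool(increments=[[1,[0,0,0],0],[1,[0,0,0],0],[1,[0,0,0],0],[1,[0,0,0],0],[1,[0,0,0],0]])

```text
time_s: 34.52
position: [0.4524, 0.0922, 0.013]
tcp_rot: [[-0.989, -0.145, 0.0], [-0.145, 0.989, -0.0], [-0.0, -0.0, -1.0]]
force: [0.1, 0.1, -0.4]
opening: 0.514
```

Call:
servo_tool(increments=[[1,[0,0,0],0],[1,[0,0,0],0],[1,[0,0,0],0],[1,[0,0,0],0],[1,[0,0,0],0]])

```text
time_s: 35.15
position: [0.4523, 0.0922, 0.0128]
tcp_rot: [[-0.989, -0.145, -0.0], [-0.145, 0.989, 0.0], [0.0, 0.0, -1.0]]
force: [0.4, -0.6, -0.2]
opening: 0.267
```

Call:
servo_tool(increments=[[1,[0,0,-15],0],[1,[0,0,-35],0],[1,[0,0,-25],0],[1,[0,0,-10],0],[1,[0,0,0],0]])

```text
time_s: 35.78
position: [0.4526, 0.0922, 0.0981]
tcp_rot: [[-0.989, -0.145, 0.001], [-0.145, 0.989, -0.0], [-0.001, -0.0, -1.0]]
force: [-0.7, -1.0, -0.9]
opening: 0.269
```

```bash
python3 go.py .6264 .0859 .098 98.3
```

```text
t 35.77 pos [0.4526 0.0922 0.0981] jaw 98.3 j6 [  -2.4 -100.7] F [-0.7 -1.  -0.9] open 0.269
shift mm [-171.1  -31.4    0.3] turn 0.0
```

Call:
servo_tool(increments=[[1,[-30,-6,0],0],[1,[-42,-8,0],0],[1,[-42,-8,0],0],[1,[-37,-6,0],0],[1,[-20,-3.4,0],0]])

```text
time_s: 36.4
position: [0.6274, 0.0856, 0.0958]
tcp_rot: [[-0.99, -0.144, -0.001], [-0.144, 0.99, 0.0], [0.001, 0.0, -1.0]]
force: [-0.2, -0.1, -0.0]
opening: 0.269
```

Call:
servo_tool(increments=[[1,[0,0,0],0],[1,[0,0,0],0]])

```text
time_s: 36.65
position: [0.6238, 0.086, 0.0964]
tcp_rot: [[-0.989, -0.145, -0.004], [-0.145, 0.989, 0.0], [0.004, 0.001, -1.0]]
force: [-0.2, -0.3, -0.7]
opening: 0.266
```

```bash
python3 go.py .6264 .0859 .022 98.3; python3 - <<'E'
from h import *
im,d=bot.capture("scene"); cv2.imwrite("pics/s15.png",cv2.resize(im[180:320,310:450],None,fx=4,fy=4))
im,d=bot.capture("wrist"); cv2.imwrite("pics/w15.png",im)
E
```

```text
t 36.65 pos [0.6238 0.086  0.0964] jaw 98.3 j6 [  -2.3 -100.6] F [-0.2 -0.3 -0.7] open 0.266
shift mm [-2.8 -0.6 74.4] turn 0.0
```

View pics/s15.png

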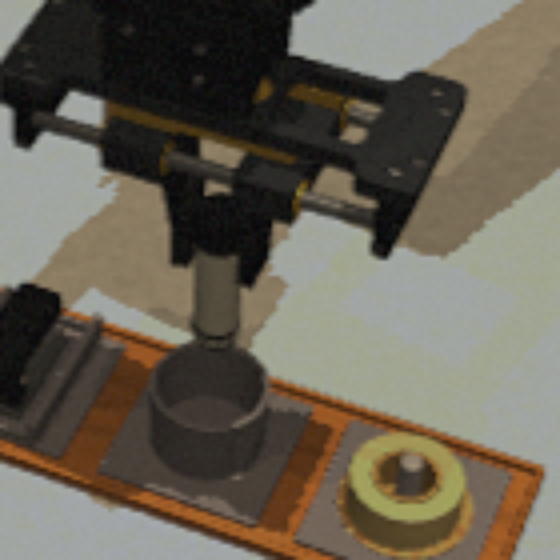

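View pics/w15.png

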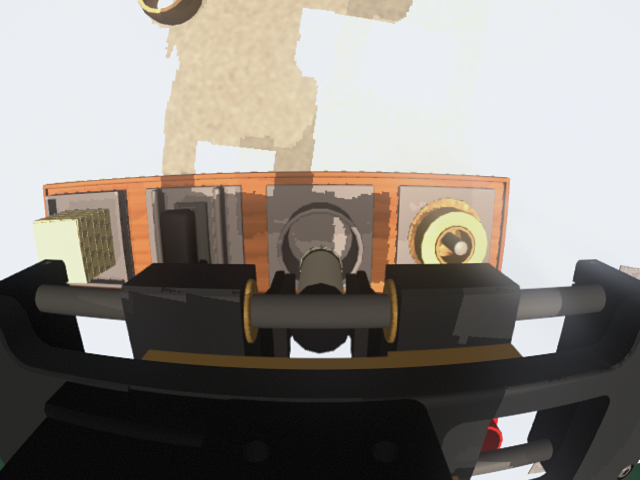

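Above the right (grey) cup; lower in.

Call:
servo_tool(increments=[[1,[-1.5,-0.5,20],0],[1,[0,0,20],0],[1,[0,0,18],0],[1,[0,0,10],0],[1,[0,0,4],0]])

```text
time_s: 37.38
position: [0.6272, 0.0856, 0.0248]
tcp_rot: [[-0.989, -0.145, -0.001], [-0.145, 0.989, 0.0], [0.001, 0.0, -1.0]]
force: [-0.3, 0.0, -0.8]
opening: 0.266
```

Call:
servo_tool(increments=[[1,[0,0,0],0],[1,[0,0,0],0]])

```text
time_s: 37.62
position: [0.6283, 0.0856, 0.0265]
tcp_rot: [[-0.989, -0.145, 0.001], [-0.145, 0.989, -0.0], [-0.001, -0.0, -1.0]]
force: [-0.1, 1.2, -1.0]
opening: 0.272
```

```bash
python3 go.py .6264 .0859 .022 98.3
```

```text
t 37.62 pos [0.6283 0.0856 0.0265] jaw 98.3 j6 [  -2.3 -100.6] F [-0.1  1.2 -1. ] open 0.272
shift mm [1.8 0.6 4.5] turn 0.0
```

Call:
servo_tool(increments=[[1,[1,0,2],0],[1,[0,0,1.5],0],[1,[0,0,0.5],0],[1,[0,0,0],0]])

```text
time_s: 38.12
position: [0.6267, 0.0855, 0.0219]
tcp_rot: [[-0.989, -0.145, 0.0], [-0.145, 0.989, -0.0], [-0.0, -0.0, -1.0]]
force: [0.3, 0.5, -0.5]
opening: 0.263
```

Call:
servo_tool(increments=[[0.8,[0,0,0],0],[0.5,[0,0,0],0],[0,[0,0,0],0],[0,[0,0,0],0],[0,[0,0,0],0]])

```text
time_s: 38.75
position: [0.6267, 0.0855, 0.0219]
tcp_rot: [[-0.989, -0.145, 0.0], [-0.145, 0.989, -0.0], [-0.0, -0.0, -1.0]]
force: [0.3, -0.0, 0.5]
opening: 0.633
```

Call:
servo_tool(increments=[[0,[0,0,0],0],[0,[0,0,-20],0],[0,[0,0,-40],0],[0,[0,0,-40],0],[0,[0,0,-30],0]])

```text
time_s: 39.38
position: [0.6276, 0.0855, 0.1554]
tcp_rot: [[-0.989, -0.145, 0.004], [-0.145, 0.989, -0.0], [-0.004, -0.001, -1.0]]
force: [0.7, -0.5, -0.6]
opening: 0.998
```

Call:
servo_tool(increments=[[0,[0,0,-20],0],[0,[40,0,0],0],[0,[55,0,0],0],[0,[55,0,0],0],[0,[0,0,0],0]])

```text
time_s: 40.0
position: [0.4718, 0.0642, 0.1723]
tcp_rot: [[-0.99, -0.144, -0.006], [-0.144, 0.99, 0.001], [0.006, 0.001, -1.0]]
force: [1.0, -0.7, 0.7]
opening: 1.0
```

```bash
python3 - <<'E'
from h import *
np.set_printoptions(precision=4,suppress=True)
s=bot.read_state();print(s["time_s"],s["position"])
mods={"notes":(.6564,-.1199),"stapler":(.6414,-.017),"glue":(.6264,.0859),"tape":(.6114,.1888)}
for cam in ("top","scene"):
    im,d=bot.capture(cam); cv2.imwrite(f"pics/{cam}16.png",im if cam=="top" else cv2.resize(im[130:350,200:500],None,fx=2.6,fy=2.6))
    P=cloud(cam,d,np.ones_like(d,bool))
    for n,(x,y) in mods.items():
        h={"notes":.05,"stapler":.042,"glue":.085,"tape":.024}[n]
        k=(np.hypot(P[:,0]-x,P[:,1]-y)<.05)&(P[:,2]>(.006+h-.006))&(P[:,2]<.12)
        if n=="tape": k&=P[:,2]<.037
        if n=="glue": k&=P[:,2]>.075
        Q=P[k]
        if len(Q)>4:
            r=cv2.minAreaRect((Q[:,:2]*1000).astype(np.float32)); print(cam,n,len(Q),np.round(np.array(r[0])-[x*1000,y*1000],1),np.round(r[1],1),round(r[2],1),"medz",np.median(Q[:,2]))
    for th in ("shaker_center","napkin_ring_center"):
        for r in bot.trace(cam,th)[:1]:
            q=cloud(cam,d,r["region"]); print(cam,th,round(r["p"],2),(np.percentile(q,2,0)+np.percentile(q,98,0))/2)
E
```

```text
40.0 [0.4718 0.0642 0.1723]
top notes 425 [-2.   0.8] [53.5 52.1] 8.7 medz 0.05859398684707338
top stapler 221 [-1.5  1.9] [58.1 25.8] 8.6 medz 0.0485397969653491
top glue 71 [0.1 1.4] [22.2 22. ] 27.0 medz 0.09082410165034198
top tape 217 [2.6 3.3] [47.2 54.1] 42.6 medz 0.03204785717562256
top shaker_center 0.66 [ 0.5031 -0.3751  0.0403]
top napkin_ring_center 0.73 [ 0.6381 -0.0146  0.0321]
scene notes 519 [ 0.4 -2. ] [55.8 52.2] 9.6 medz 0.05916388272714553
scene stapler 280 [ 2.5 -1.1] [59.2 26.3] 8.2 medz 0.04876895453054064
scene glue 113 [ 1.4 -2.5] [25.1 23. ] 32.5 medz 0.09093678892995449
scene tape 499 [ 2.4 -2.4] [55.1 55.3] 84.5 medz 0.03224760145168425
scene shaker_center 0.65 [ 0.5102 -0.3766  0.0383]
scene napkin_ring_center 0.77 [ 0.4439 -0.0628  0.0195]
```

View pics/scene16.png

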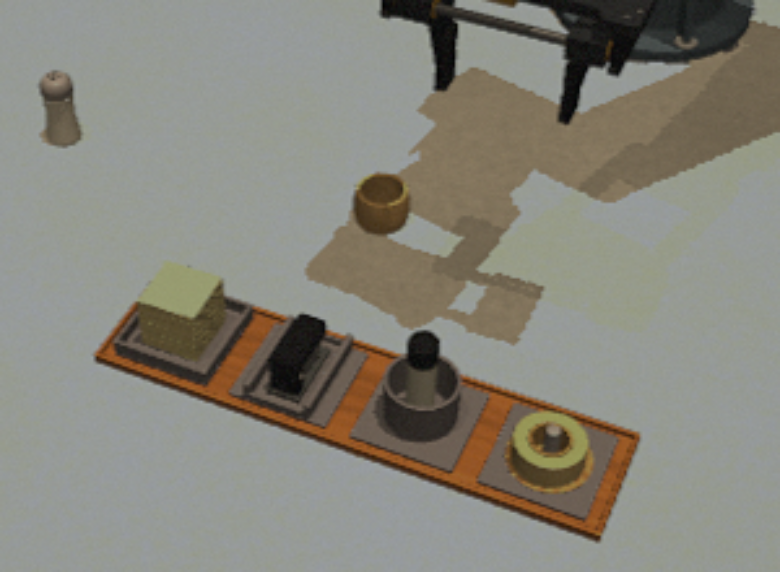

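View pics/top16.png

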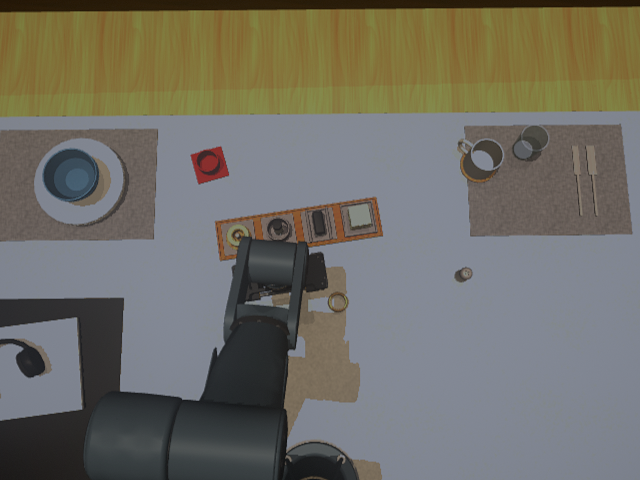

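Call:
servo_tool(increments=[[0,[0,0,0],0],[0,[0,0,0],0],[0,[0,0,0],0],[0,[0,0,0],0]])

```text
time_s: 40.8
position: [0.4782, 0.0638, 0.1718]
tcp_rot: [[-0.989, -0.145, -0.0], [-0.145, 0.989, 0.0], [0.0, 0.0, -1.0]]
force: [0.2, -0.5, -0.7]
opening: 1.002
```

```bash
python3 -c "
from rig import bot
print(bot.hand_in()); print(bot.read_state()['time_s'])"
```

```text
the job is handed in; nothing more can be done
None
the job is handed in; nothing more can be done
```

All four office things are in their modules, and I handed the job in at about 41 s; hand-in gives no verdict. The stapler went into the trough, the notes into the tray, the tape over the post and the glue stick into the grey cup last. I left the red cup alone.

**Last checks (top and scene cameras):**

| Thing | Top height (mm) | Expected (mm) | Offset from module centre (mm) |
|---|---|---|---|
| Notes | 59 | 58 | 2 |
| Stapler | 49 | 50 | 3 |
| Glue stick | 91 | 91 | 3 |
| Tape roll | 32 | 32 | 4 |

All four offsets are within their limits, everything sits upright or flat, and the gripper was clear and open. The scene camera puts the salt shaker and the napkin ring within about 1 mm of where they stood.

**What disagreed or failed:**
- **Fingers shorter than stated:** they end about 35 mm short of the reported TCP. My first two grasps closed on air above the stapler without touching it. I measured the offset with the scene and wrist cameras and allowed for it afterwards.
- **Camera difference:** the top and scene cameras differ by 2–4 mm in position. I used the mean of the two.
- **False reports:** the last top-camera search reported the stapler module as the napkin ring, which the picture contradicts. Its reading for the shaker was also about 9 mm off the first one, though the scene camera showed it unmoved.

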